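# Move a top-heavy tube tower to its other dock without letting it tip

## Task

Take the hand carrier with the top-heavy sample-tube tower by its black handle, lift it well over 10 cm out of its dock and carry it over to the empty dock, balancing the tower so that it stays upright the whole way: keep it up at that height for at least six seconds with the tower never more than slightly off plumb, and never let it tip over. Then set the carrier down squarely and gently in the empty dock, lined up as it stood in the first, so that the tower's bob stands between the two cheeks, and let go. Touch only the handle, never the tower, and leave the tube rack and the cups between the docks where they are.

Things in the scene. Friction and masses are not known exactly. Their poses are not given: they have to be found in the camera images.
- carrier: Loose hand carrier, 0.62 kg without the tower, 310 mm long (x -110 to +200 mm), 168 mm wide. Origin: centre of underside, below the handle; x points from handle to tower. Steel foot block at x -110 to -40, 30 mm high; rails 12 mm wide at y = +-78 mm, clear below between them from x = 60 to 200; yoke frames 128 mm high at x = 95 and 185. With the tower, its centre of mass lies below the handle.
- carrier_grip (a point): Point to grip on the black upright handle (50 mm along carrier x, 30 mm along y, top 140 mm above the carrier's underside): carrier x = 0, y = 0, 115 mm above the underside, level with the tower's axle. Close across the 30 mm width (carrier y). Nothing within 60 mm of the handle is higher than 30 mm.
- tower (a joint): Tower angle relative to the carrier (rad), axle along carrier x; positive right-handed: the head goes to carrier -y. Stops +-0.4. A spring of 0.059 N m/rad pulls it to 0, damping 0.0017 N m s/rad; weaker than gravity, so when lifted the tower falls with a time constant of about 0.5 s (0.43 to 0.75) unless the carrier is tilted about its x the other way (over 0.02 rad per 0.1 rad of lean).
- tower_axle (a point): On the tower's axle and centre line: carrier x = 140, y = 0, z = 115 mm. Tower: 0.22 kg nominal (+-10 %), centre of mass 33 mm above the axle, moment of inertia about the axle 0.0034 kg m2 (scales with the mass), gravity torque 0.072 N m per rad from plumb.
- tower_top (a point): On the tower's centre line, 195 mm above the axle; z is the tower's long axis. Tower: 16 mm post; white head 40 x 90 x 50 mm with its top here, four yellow-capped tubes 28 mm higher; below the axle a steel bob, 40 mm across, 60 to 100 mm under the axle. In a dock the bob leans on a cheek, within 0.1 rad of plumb, as at the start.
- dock_full: Fixed dock in which the carrier stands at the start: white plate 335 x 190 mm (x -120 to +215 mm), 6 mm thick, the seat being its top. Origin on the table below the seated carrier's origin, x along the seated carrier's x.
- dock_empty: Fixed dock where the carrier must go, same build, empty: seated, the carrier's origin is 6 mm above this origin, x axes alike. Two grey cheeks at x = 120 to 160 mm stand 52 mm apart (y = +-26 mm), vertical to 36 mm above the table, then flared outward to 52 mm (all within y = +-53 mm). The bob goes between them with 6 mm play each side; the carrier's rails run outside them.
- tube_rack: Bystander: grey rack of small tubes, 140 x 50 mm, 82 mm high with the caps, between the docks. Origin at the centre of its underside.
- cup_near: Bystander: sample cup, 66 mm across, 75 mm high, yellow lid, between the docks on the robot's side. Origin at the centre of its underside.
- cup_far: Bystander: the same kind of cup, beyond the rack. Origin at the centre of its underside.

How it is judged:
By the outcome, as a careful person would: the job done as asked, in the order asked, and still so for the second after the job is handed in, with the robot touching nothing.
It also fails if it takes over 72 s, if anything falls off the work surface, if the arm or the gripper's body presses on something with over 40 N, if the wrist force passes 120 N, or if a joint passes its speed limit or range.

## Robot

A 6-joint arm with a two-finger parallel gripper is mounted at the origin on the work surface. World frame = base frame: x ahead of the robot, y to its left, z up, the work surface at z = 0. Lengths are in m, angles in rad, forces in N, time in s.
With the tool pointing down it reaches from about 0.425 to 0.95 m from the base axis. Payload 3.5 kg.
Tool frame: the origin (TCP) lies between the finger pads; the fingertips stand 19 mm ahead of it and the grasp point (between the pads) is the TCP; z points along the fingers, y is the line along which they close (so a half turn about z gives the same grasp; the last joint's range is limited). The gripper opens to 85 mm and grips with 20 to 120 N. Pads are 22 mm wide; open, the fingers measure 114 mm over their backs; the gripper's body (76 mm by 85 mm) begins 54 mm behind the grasp point. The pads swing forward as they close: fully open they stand 13 mm farther back than shut.
Start: joints at [-1.277, 0.286, 1.577, -0, 1.279, -0.15], TCP at [0.29, -0.61, 0.25] pointing down, gripper open.
Joint ranges: [-2.77, 2.77], [-0.9, 2.22], [0.21, 2.48], [-1.53, 4.67], [0.24, 2.81], [-2.84, 2.84]. Speed limits (rad/s): [2.79, 2.79, 3.14, 3.14, 3.14, 3.14].

## Interface

Orientations are given as a unit quaternion [x, y, z, w].
In Python, from plant import monitor, eyes, ctrl gives the robot as it stands.
- The arm moves only by the shell command python3 -m handwheel 'ROWS' [FORCE]. ROWS is JSON, a list of rows, each a list of 7 numbers: the shift along the tool's x, y, z in units of 40 cm (1.0 is 40 cm), then the turn, a rotation vector about the tool's x, y, z in units of pi rad (1.0 is pi rad), then the opening, from -1 (shut) to 1 (fully open). A call has 1 to 12 rows; each row is the pose to reach, as a shift and turn from the pose commanded when the call began, along the tool's axes at that moment, turning the shorter way round; what a row does not reach only later rows make up. A row lasts 1/8 s, in which the tool goes at most 62.5 mm and 10.7 degrees, less where a joint would pass 70% of its speed; a pose out of reach is approached as far as the arm can. A call with a number of a shift or a turn outside -1 to 1 is refused whole. A call with a gripper value outside its range is refused whole. The fingers move at their own pace and stop on an object; FORCE is the grip in N (left out, the last holds). Time passes only in rows, so rows that repeat a pose let the fingers close. It gives the time, the measured TCP pose, the force, the opening and the grip force at its end, in the units of the state.
- monitor.get_state(): the state, without advancing time (a new reading comes with each control period).
- eyes.read_camera(name): name is "side" or "top"; returns the picture (384x512x3 uint8, red, green, blue); there is no depth.
- eyes.camera_params(name): a dict with "K" (3x3 intrinsics, pixels), "k1" (the pictures are not rectified: a ray, as slopes to the right and down, at radius r is drawn at 1 + k1 r^2 times it, then the intrinsics apply), "R" (3x3) and "t" (3): a world point X has camera coordinates R X + t. Camera axes: x right, y down, z forward; pixel columns grow to the right and rows downward; lengths in m; the calibration is good to about 2 mm. A picture is of the moment at which its call begins. camera_params takes no time and is no camera call.
- ctrl.sign_off(): hands the job in; it is judged then, once.
The state is a dict: "time": time; "qpos": joint angles; "dq": joint speeds; "joint_efforts": joint torques, N m; "eef_pos": TCP position; "tcp_rot": TCP orientation; "contact_force": force on the tool from outside, world axes, zero at the start; "wrist_torque": the same for the moment, N m; "opening": opening from 0.0 (shut) to 1.0 (fully open); "finger_force": force on a finger pad.
Only numpy, scipy, OpenCV 4.12 (cv2) and the standard library are available. Lean on these libraries where they do the work, as an engineer would, in place of code of your own. Each camera call takes 0.05 s, during which the arm holds its last target. There are 200 camera calls.

## Working session

There is one attempt and no reset: what is moved stays moved. The work goes in short steps, Python scripts to look and compute and a shell command to move; the robot and the scene stay as the last step left them, time stands still between calls to the robot, and variables do not carry over. Pictures are saved under pics/ and viewed, at most 10 in all, crops included, and the job is handed in when it is done.

```bash
ls; mkdir -p pics
python3 - <<'E'
from plant import monitor, eyes, ctrl
import cv2
print(monitor.get_state())
for n in("side","top"):
    p=eyes.camera_params(n);print(n,p, 'C',-p["R"].T@p["t"] if hasattr(p["R"],'T') else '')
    cv2.imwrite(f"pics/{n}0.png",eyes.read_camera(n)[:,:,::-1])
E
```

```text
pics
{'time': 0.0, 'qpos': array([-1.27695497e+00,  2.87196946e-01,  1.57819309e+00,  2.63316363e-05,
        1.27858764e+00, -1.50024988e-01]), 'dq': array([ 0.00069743,  0.00100099,  0.00099068,  0.00126447, -0.00235855,
       -0.00141043]), 'joint_efforts': array([-1.87632133e-03, -4.05983162e+01, -2.92629540e+01, -3.29658287e-04,
        5.74612641e-03,  7.23708752e-06]), 'eef_pos': array([ 0.28970471, -0.60898746,  0.24891755]), 'tcp_rot': array([ 9.75473895e-01,  2.20111920e-01, -7.31066972e-05, -1.19033326e-03]), 'contact_force': array([ 0.08925228,  0.64211075, -0.32332402]), 'wrist_torque': array([-0.0160174 ,  0.02745336, -0.03913483]), 'finger_force': 0.0, 'opening': 1.0018006614313366}
side {'K': array([[424.79761856,   0.        , 255.82513248],
       [  0.        , 424.79761856, 193.67581341],
       [  0.        ,   0.        ,   1.        ]]), 'k1': -0.11704327883359956, 'R': array([[-0.83935708, -0.54342489, -0.01300288],
       [-0.29790947,  0.47988681, -0.82520216],
       [ 0.4546753 , -0.68876559, -0.56468781]]), 't': array([0.43624059, 0.33096846, 0.8598749 ])} C [0.07379639 0.67048884 0.76434914]
top {'K': array([[444.40523482,   0.        , 259.93954648],
       [  0.        , 444.40523482, 193.02394487],
       [  0.        ,   0.        ,   1.        ]]), 'k1': -0.07403967096381195, 'R': array([[-0.01028298, -0.99994433, -0.00236451],
       [-0.99251898,  0.01049425, -0.12163855],
       [ 0.12165659,  0.00109601, -0.99257165]]), 't': array([0.01806288, 0.52920025, 1.1705378 ])} C [0.3830234  0.01122539 1.22625649]
```

View pics/side0.png

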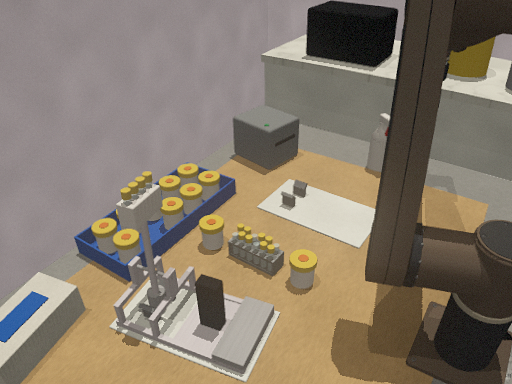

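View pics/top0.png

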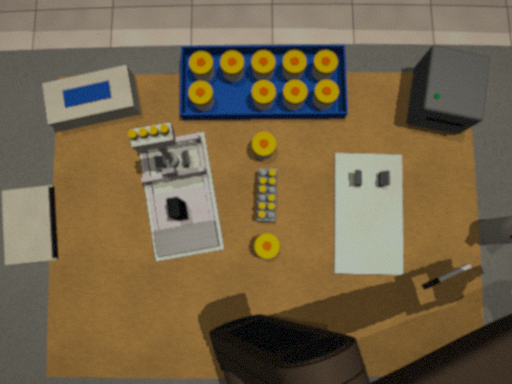

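The side view shows the carrier in the left dock: handle at about (210,300), tower head at (140,200). The empty dock is at (320,210), with cheeks at (288,200) and (300,188). In the top view the handle is at (177,208), the caps at (150,132), the full dock plate spans (140–222,130–258), and the empty plate (334–403,152–274). The rack and cups stand between them at about column 265.

```bash
cat > h.py <<'E'
import numpy as np, cv2
from plant import monitor, eyes
P={n:eyes.camera_params(n) for n in("side","top")}
def rays(n,uv):
    p=P[n];s=cv2.undistortPoints(np.float64(uv).reshape(-1,1,2),p["K"],np.array([p["k1"],0,0,0]))[:,0]
    return -p["R"].T@p["t"], np.c_[s,np.ones(len(s))]@p["R"]
def plane(n,uv,z):
    c,d=rays(n,uv); return c+d*((z-c[2])/d[:,2])[:,None]
def proj(n,X):
    p=P[n];return cv2.projectPoints(np.float64(X).reshape(-1,1,3),cv2.Rodrigues(p["R"])[0],p["t"],p["K"],np.array([p["k1"],0,0,0]))[0][:,0]
def roi(m,r):
    o=np.zeros_like(m);x0,y0,x1,y1=r;o[y0:y1,x0:x1]=m[y0:y1,x0:x1];return o
def big(m): return max(cv2.findContours(m,cv2.RETR_EXTERNAL,cv2.CHAIN_APPROX_NONE)[0],key=cv2.contourArea)[:,0].astype(float)
E
python3 - <<'E'
from h import *
T=cv2.imread("pics/top0.png");S=cv2.imread("pics/side0.png")
hsv=cv2.cvtColor(T,cv2.COLOR_BGR2HSV)
w=((hsv[...,1]<70)&(hsv[...,2]>110)).astype(np.uint8)
def rect(n,c,z):
    X=plane(n,c,z)[:,:2].astype(np.float32);r=cv2.minAreaRect(X);b=cv2.boxPoints(r)
    e=b[1]-b[0],b[2]-b[1];l=max(e,key=np.linalg.norm);l=l*np.sign(l[0])
    print(n,'c',r[0],'size',sorted(r[1]),'yaw',np.degrees(np.arctan2(l[1],l[0])));return np.array(r[0]),l/np.linalg.norm(l)
m=roi(w,(320,140,415,285));print('empty');c,l=rect("top",big(m),.006);print('origin',c-.0475*l)
print('full');m=roi(w,(135,150,230,270));c,l=rect("top",big(m),.006);print('origin',c-.0475*l)
# full dock: fit long edges of plate rows 190-245
for s,nm in((0,'L'),(-1,'R')):
    e=[(np.flatnonzero(m[v])[s]+(0.5 if s else -.5),v) for v in range(195,243)]
    X=plane("top",e,.006);vx=cv2.fitLine(X[:,:2].astype(np.float32),cv2.DIST_HUBER,0,.01,.01).ravel();print(nm,vx,np.degrees(np.arctan(vx[1]/vx[0])))
for n,I,r in(("top",T,(160,190,195,225)),("side",S,(190,270,230,335))):
    k=roi((I.max(2)<60).astype(np.uint8),r);c=big(k);print(n,'handle bbox',c.min(0),c.max(0));
    if n=="top": 
        a=cv2.approxPolyDP(c.astype(np.int32),2,True)[:,0];print(a.tolist())
    else: print(cv2.approxPolyDP(c.astype(np.int32),2,True)[:,0].tolist())
# tube caps
for n,I,r in(("top",T,(120,120,180,142)),("side",S,(115,165,160,205))):
    H=cv2.cvtColor(I,cv2.COLOR_BGR2HSV);y=roi(((abs(H[...,0].astype(int)-25)<9)&(H[...,1]>120)&(H[...,2]>90)).astype(np.uint8),r)
    q,_,st,ce=cv2.connectedComponentsWithStats(y);print(n,st[1:,4],ce[1:].round(1).tolist())
a=np.hstack([cv2.resize(T[120:270,125:235],None,fx=3.6,fy=3.6,interpolation=2),cv2.resize(S[160:375,80:285],(380,540))])
cv2.imwrite("pics/crop1.png",a)
E
```

```text
empty
top c (0.4744700789451599, -0.286573588848114) size [0.19185812771320343, 0.33720794320106506] yaw -1.9643824
origin [ 0.426998   -0.28494537]
full
top c (0.511569619178772, 0.2318495213985443) size [0.19126635789871216, 0.2999020218849182] yaw 9.681323
origin [0.4647461  0.22386154]
L [0.9852505  0.17111844 0.46508148 0.32075402] 9.852853
R [0.9854857  0.16975845 0.4633359  0.1265994 ] 9.773776
top handle bbox [167. 198.] [187. 219.]
[[167, 200], [170, 217], [187, 218], [185, 204], [177, 198]]
side handle bbox [196. 285.] [224. 329.]
[[196, 286], [201, 323], [219, 329], [224, 322], [223, 302], [220, 308], [218, 304], [213, 306], [209, 300], [212, 298], [208, 299], [208, 296], [203, 299], [201, 292], [204, 295], [215, 293], [211, 294], [212, 290], [207, 287], [206, 295], [203, 292], [205, 287], [201, 292], [199, 290], [203, 286]]
top [773] [[144.5, 127.9]]
side [367   4] [[135.6, 185.3], [159.0, 182.5]]
```

View pics/crop1.png

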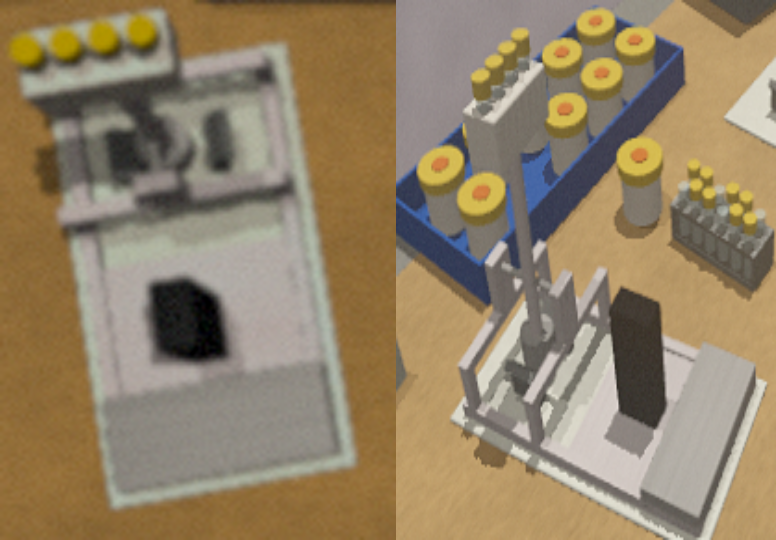

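```bash
cat >> h.py <<'E'
def yellow(I):
    H=cv2.cvtColor(I,cv2.COLOR_BGR2HSV);return ((abs(H[...,0].astype(int)-26)<6)&(H[...,1]>215)&(H[...,2]>90)).astype(np.uint8)
def Rz(d): c,s=np.cos(np.radians(d)),np.sin(np.radians(d));return np.array([[c,-s,0],[s,c,0],[0,0,1]])
E
python3 - <<'E'
from h import *
T=cv2.imread("pics/top0.png");S=cv2.imread("pics/side0.png")
H=cv2.cvtColor(T,cv2.COLOR_BGR2HSV)
print('cap',H[132,152],H[133,144],'wood',H[300,100],H[122,150])
hsv=H;w=roi(((hsv[...,1]<70)&(hsv[...,2]>110)).astype(np.uint8),(320,140,415,285))
for s in(0,-1):
    e=[(np.flatnonzero(w[v])[s]+(0.5 if s else -.5),v) for v in range(165,265)]
    f=cv2.fitLine(plane("top",e,.006)[:,:2].astype(np.float32),cv2.DIST_HUBER,0,.01,.01).ravel();print('emptyLR',f,np.degrees(np.arctan(f[1]/f[0])))
for s in(0,-1):
    e=[(u,np.flatnonzero(w[:,u])[s]+(0.5 if s else -.5)) for u in range(345,395)]
    f=cv2.fitLine(plane("top",e,.006)[:,:2].astype(np.float32),cv2.DIST_HUBER,0,.01,.01).ravel();print('emptyNF',f,np.degrees(np.arctan(f[0]/f[1])))
o=np.array([.483,.227,.006]);R=Rz(9.8)
for z in(.14,0):
  q=np.array([[x,y,z] for x,y in((-.025,-.015),(-.025,.015),(.025,.015),(.025,-.015))])@R.T+o
  for n in P: print(n,z,proj(n,q).round(0).tolist())
for n,I,r in(("top",T,(120,115,180,150)),("side",S,(115,160,160,205))):
    y=roi(yellow(I),r);q,_,st,ce=cv2.connectedComponentsWithStats(y);print(n,st[1:,4],ce[1:].round(1).tolist())
for a in(-.08,0,.08):
    L=np.array([.14,-.223*np.sin(a),.115+.223*np.cos(a)]);X=R@L+o;print(a,X.round(3),proj("top",X).round(1),proj("side",X).round(1))
for k in np.linspace(0,1,7):
    oo=np.array([.483,.227,.156])*(1-k)+k*np.array([.427,-.285,.156]);X=Rz(9.8-11.8*k)@np.array([.14,0,.338])+oo
    print(k.round(2),proj("top",X).round(0),proj("side",X).round(0))
E
```

```text
cap [ 25 255 172] [ 25 255 172] wood [ 17 161 144] [ 17 154 141]
emptyLR [ 0.99909693 -0.04248852  0.5055558  -0.19196664] -2.4351456
emptyLR [ 0.9989288  -0.04627346  0.4713528  -0.3818704 ] -2.6522207
emptyNF [ 0.03693618  0.99931765  0.6422818  -0.30787364] 2.1167686
emptyNF [ 0.04426721  0.99901974  0.30725732 -0.28355828] 2.537153
side 0.14 [[223.0, 280.0], [216.0, 291.0], [194.0, 283.0], [201.0, 273.0]]
top 0.14 [[180.0, 216.0], [168.0, 218.0], [165.0, 198.0], [177.0, 196.0]]
side 0 [[227.0, 325.0], [221.0, 335.0], [200.0, 328.0], [207.0, 318.0]]
top 0 [[189.0, 220.0], [179.0, 222.0], [176.0, 204.0], [186.0, 202.0]]
top [40 40 41 48] [[164.0, 128.6], [153.6, 130.4], [143.0, 132.2], [131.8, 134.0]]
side [] []
-0.08 [0.618 0.268 0.343] [[134.5 133.1]] [[127.5 189.5]]
0 [0.621 0.251 0.344] [[142.9 131.4]] [[133.4 184.2]]
0.08 [0.624 0.233 0.343] [[151.5 129.9]] [[139.1 179.7]]
0.0 [[120. 109.]] [[118. 108.]]
0.17 [[172. 113.]] [[160.  92.]]
0.33 [[225. 117.]] [[196.  78.]]
0.5 [[278. 122.]] [[227.  66.]]
0.67 [[331. 126.]] [[255.  56.]]
0.83 [[384. 131.]] [[279.  47.]]
1.0 [[436. 136.]] [[301.  39.]]
```

```bash
cat >> h.py <<'E'
from scipy.spatial.transform import Rotation as Ro
def tool(yaw,phi=0): # tool x=carrier x, z down; phi = tilt about carrier x
    return Ro.from_matrix(Rz(yaw))*Ro.from_rotvec([phi,0,0])*Ro.from_rotvec([np.pi,0,0])
def rel(p,R,s=None):
    s=s or monitor.get_state();R0=Ro.from_quat(s["tcp_rot"])
    return np.r_[R0.inv().apply(np.array(p)-s["eef_pos"])/.4,(R0.inv()*R).as_rotvec()/np.pi].round(4).tolist()
E
python3 -c "
from h import *
print(rel([.5,-.2,.25],tool(9.8)))
s=dict(eef_pos=np.array([.5,-.2,.25]),tcp_rot=tool(9.8).as_quat())
print(rel([.483,.227,.25],tool(9.8),s))"
```

```text
[0.9139, -0.6978, -0.0006, -0.0007, -0.0, 0.0868]
[0.1398, -1.0592, -0.0, 0.0, 0.0, 0.0]
```

```bash
R='[0.914,-0.698,0,-0.0007,0,0.0868,1]'; python3 -m handwheel '[[0.457,-0.349,0,0,0,0.0434,1],[0.914,-0.698,0,-0.0007,0,0.0868,1],[0.914,-0.698,0,-0.0007,0,0.0868,1],[0.914,-0.698,0,-0.0007,0,0.0868,1],[0.914,-0.698,0,-0.0007,0,0.0868,1],[0.914,-0.698,0,-0.0007,0,0.0868,1],[0.914,-0.698,0,-0.0007,0,0.0868,1],[0.914,-0.698,0,-0.0007,0,0.0868,1],[0.914,-0.698,0,-0.0007,0,0.0868,1],[0.914,-0.698,0,-0.0007,0,0.0868,1]]' 40
python3 -c "
from h import *
print(rel([.483,.227,.25],tool(9.8)))"
```

```text
time: 1.35
eef_pos: [0.4998, -0.2009, 0.25]
tcp_rot: [0.996, 0.085, -0.0, 0.001]
contact_force: [-1.1, 0.0, 0.6]
opening: 0.996
finger_force: 0.0
[0.1405, -1.0614, -0.0023, 0.0007, 0.0001, -0.0001]
```

```bash
python3 -m handwheel '[[0.13,-0.95,0,0,0,0,1],[0.13,-0.95,0,0,0,0,1],[0.13,-0.95,0,0,0,0,1],[0.13,-0.95,0,0,0,0,1],[0.13,-0.95,0,0,0,0,1],[0.13,-0.95,0,0,0,0,1],[0.13,-0.95,0,0,0,0,1],[0.13,-0.95,0,0,0,0,1]]'
python3 -c "
from h import *
print(rel([.483,.227,.17],tool(9.8)));print(rel([.483,.227,.121],tool(9.8)))"
```

```text
time: 2.35
eef_pos: [0.4869, 0.1821, 0.2493]
tcp_rot: [0.996, 0.085, 0.0, 0.001]
contact_force: [-0.2, 0.5, -0.4]
opening: 0.999
finger_force: 0.0
[0.0094, -0.1128, 0.1979, 0.0009, 0.0, -0.0]
[0.0094, -0.1132, 0.3204, 0.0009, 0.0, -0.0]
```

```bash
python3 -m handwheel '[[0.009,-0.110,0.1,0.0009,0,0,1],[0.009,-0.110,0.2,0.0009,0,0,1],[0.009,-0.110,0.26,0.0009,0,0,1],[0.009,-0.110,0.3,0.0009,0,0,1],[0.009,-0.110,0.32,0.0009,0,0,1],[0.009,-0.110,0.32,0.0009,0,0,1],[0.009,-0.110,0.32,0.0009,0,0,1]]' 80
python3 - <<'E'
from h import *
T=eyes.read_camera("top")[:,:,::-1];S=eyes.read_camera("side")[:,:,::-1]
cv2.imwrite("pics/pre.png",np.hstack([cv2.resize(T[110:270,110:240],(390,480)),cv2.resize(S[170:370,90:260],(408,480))]))
y=roi(yellow(T.copy()),(110,100,200,150));print(cv2.connectedComponentsWithStats(y)[2][1:,4],cv2.connectedComponentsWithStats(y)[3][1:].round(1).tolist())
print(monitor.get_state()["eef_pos"])
E
```

```text
time: 3.22
eef_pos: [0.4837, 0.2265, 0.1226]
tcp_rot: [0.996, 0.085, 0.001, -0.0]
contact_force: [0.4, 0.2, 0.4]
opening: 0.998
finger_force: 0.0
[26 40 41 40 48] [[196.3, 101.3], [166.5, 128.5], [156.0, 130.2], [145.2, 131.8], [134.2, 133.5]]
[0.48354258 0.22672166 0.12254829]
```

View pics/pre.png

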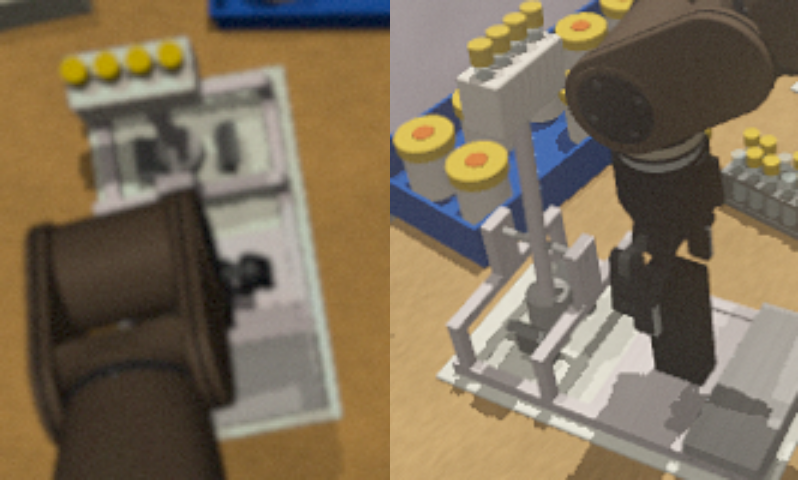

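The tower leans to carrier −y, with its caps averaging (150.5,131) in the full top image, and the open fingers straddle the handle. Closing.

```bash
python3 -m handwheel '[[0,0,0,0,0,0,-1],[0,0,0,0,0,0,-1],[0,0,0,0,0,0,-1],[0,0,0,0,0,0,-1],[0,0,0,0,0,0,-1],[0,0,0,0,0,0,-1],[0,0,0,0,0,0,-1],[0,0,0,0,0,0,-1]]' 80
cat >> h.py <<'E'
import json,os
def measure(h=.215,s=None,pic=False,win=9):
    """absolute lean of the tower from the caps in the top view; returns time, lean, carrier tilt, n blobs"""
    s=s or monitor.get_state();I=eyes.read_camera("top")[:,:,::-1].copy()
    R=Ro.from_quat(s["tcp_rot"])*Ro.from_rotvec([np.pi,0,0]);ax=s["eef_pos"]+R.apply([.14,0,0])
    x=R.apply([1,0,0]);yaw=np.degrees(np.arctan2(x[1],x[0]));phi=(Ro.from_matrix(Rz(yaw)).inv()*R).as_rotvec()[0]
    f=lambda a: proj("top",ax+Rz(yaw)@np.array([0,-h*np.sin(a),h*np.cos(a)]))[0]
    p=f(0.);g=(f(.05)-f(-.05))/.1
    u,v=p.round().astype(int);m=roi(yellow(I),(max(u-55,0),max(v-win-6,0),u+55,v+win+6))
    n,_,st,ce=cv2.connectedComponentsWithStats(m);k=[i for i in range(1,n) if st[i,4]>15]
    if pic: cv2.imwrite(pic,I)
    c=ce[k]; 
    return s["time"],(c.mean(0)-p)@g/(g@g),phi,yaw,c.round(1).tolist(),p.round(1).tolist(),I
E
python3 - <<'E'
from h import *
for i in range(3):
    s=monitor.get_state();print(measure(s=s)[:6])
print(s)
E
```

```text
time: 4.32
eef_pos: [0.483, 0.2259, 0.1217]
tcp_rot: [0.996, 0.086, 0.0, 0.0]
contact_force: [-1.0, -5.6, 3.0]
opening: 0.339
finger_force: 80.0
(4.325, np.float64(-0.025988954124608072), np.float64(-0.0007298223102549184), np.float64(9.838493748795637), [[153.8, 130.1], [143.4, 132.2], [127.5, 135.3]], [144.3, 132.3])
(4.375, np.float64(-0.05917877404595272), np.float64(-0.0007340504434658476), np.float64(9.83632988477868), [[153.7, 130.0], [143.4, 132.3], [133.1, 134.4], [122.6, 136.1]], [144.3, 132.3])
(4.425, np.float64(-0.025045788053394157), np.float64(-0.000729282027957366), np.float64(9.836845958522867), [[153.8, 130.0], [143.4, 132.3], [127.8, 135.3]], [144.3, 132.3])
{'time': 4.425, 'qpos': array([ 2.47452966e-01,  1.21991186e-01,  2.02233474e+00, -8.83979570e-04,
        9.97120888e-01,  1.64704372e+00]), 'dq': array([-0.00077995, -0.00094522,  0.00073182,  0.00045418, -0.00095153,
        0.00082633]), 'joint_efforts': array([  2.28847258, -28.72200429, -24.88020122,   0.83182722,
        -0.39733808,   0.14839803]), 'eef_pos': array([0.48303604, 0.22592335, 0.12176536]), 'tcp_rot': array([9.96317711e-01, 8.57372424e-02, 1.31791355e-04, 3.54647462e-04]), 'contact_force': array([-0.60057617, -5.55131418,  2.55883067]), 'wrist_torque': array([-0.52143317,  0.09833302,  0.10861827]), 'finger_force': 79.97005105018616, 'opening': 0.3450930681281714}
```

```bash
cat >> h.py <<'E'
def measure(h=.215,win=11):
    s=monitor.get_state();I=eyes.read_camera("top")[:,:,::-1].copy()
    R=Ro.from_quat(s["tcp_rot"])*Ro.from_rotvec([np.pi,0,0]);ax=s["eef_pos"]+R.apply([.14,0,0])
    x=R.apply([1,0,0]);yaw=np.degrees(np.arctan2(x[1],x[0]));phi=(Ro.from_matrix(Rz(yaw)).inv()*R).as_rotvec()[0]
    f=lambda a: proj("top",ax+Rz(yaw)@np.array([0,-h*np.sin(a),h*np.cos(a)]))[0]
    p=f(0.);g=(f(.05)-f(-.05))/.1;u,v=p.round().astype(int)
    x0,y0,x1,y1=max(u-50,0),max(v-win,0),u+50,v+win;m=yellow(I)[y0:y1,x0:x1].copy()
    n,_,st,ce=cv2.connectedComponentsWithStats(m)
    k=[i for i in range(1,n) if st[i,4]>12 and st[i,1]>0 and st[i,1]+st[i,3]<m.shape[0]]
    A=st[k,4];c=(ce[k]*A[:,None]).sum(0)/A.sum()+[x0,y0]
    return dict(t=s["time"],a=float((c-p)@g/(g@g)),phi=phi,yaw=yaw,area=int(A.sum()),off=(c-p).round(1).tolist(),w=int(max(st[k,0]+st[k,2])-min(st[k,0])),pos=s["eef_pos"])
KA,KP,KD,KY=3.8,17.4,.5,2.1;DT=.025;TAU=.05
def simulate(x,phi,ydd,P=None):
    """x=[a,w,d]; phi commanded per step incl. start value phi[0]"""
    A=np.eye(3)+DT*np.array([[0,1,0],[KA,-KD,1],[0,0,0]]);x=np.array(x,float);f=phi[0];out=[]
    for k in range(len(ydd)):
        fn=f+DT/TAU*(phi[k+1]-f);x=A@x+np.array([0,DT*(KP*f+KY*ydd[k])+KD*(fn-f),0]);f=fn;out.append(x.copy())
        if P is not None: P=A@P@A.T+np.diag([0,.01*DT,.04*DT])
    return (np.array(out),f,P)
def fine(ph,p0): # rows -> fine grid
    return np.interp(np.arange(len(ph)*5+1)/5,np.arange(len(ph)+1),np.r_[p0,ph])
mj=lambda u:u**3*(10-15*u+6*u*u)
def step(goal,yawg,n,npic=3,x0=None,zfun=mj,hold=0):
    """n rows; lateral/vertical move in min-jerk over n-hold rows"""
    M=[measure() for _ in range(npic)];s=monitor.get_state()
    if x0 is None:
        K=json.load(open("kf.json"));x=np.array(K["x"]);Pk=np.array(K["P"]);pf=fine(K["ph"],K["p0"]);yd=K["ydd"];N=max(1,int(round((M[0]["t"]-K["t"])/DT)))
        pf=np.r_[pf,np.full(400,pf[-1])][:N+1];yd=np.r_[yd,np.zeros(400)][:N]
        o,f,Pk=simulate(x,pf,yd,Pk);x=o[-1];pred=x.copy();tl=M[0]["t"]
        for m in M:
            N=int(round((m["t"]-tl)/DT));tl=m["t"]
            if N: o,_,Pk=simulate(x,np.full(N+1,m["phi"]),np.zeros(N),Pk);x=o[-1]
            H=np.array([1,0,0]);S=Pk[0,0]+.003**2;G=Pk[:,0]/S;x=x+G*(m["a"]-x[0]);Pk=Pk-np.outer(G,Pk[0])
        N=int(round((s["time"]-tl)/DT))
        if N: o,_,Pk=simulate(x,np.full(N+1,M[-1]["phi"]),np.zeros(N),Pk);x=o[-1]
    else: x=np.array(x0,float);Pk=np.diag([1e-4,1e-3,.02]);pred=x
    for m in M: print("t%.2f a%+.4f phi%+.4f yaw%.2f area%d w%d off%s pos%s"%(m["t"],m["a"],m["phi"],m["yaw"],m["area"],m["w"],m["off"],m["pos"].round(4)))
    print("pred",pred.round(3),"est",x.round(3),"force",s["contact_force"].round(1),"grip",round(s["finger_force"]),round(s["opening"],3))
    p0=M[-1]["phi"];ps=s["eef_pos"];y0=M[-1]["yaw"];goal=np.array(goal);nm=n-hold
    fr=lambda u:mj(np.clip(u,0,1))
    pose=lambda r:(ps+(goal-ps)*fr(r/nm),y0+(yawg-y0)*fr(r/nm))
    H=24;tt=np.arange(H*5+1)/5
    def lat(r):
        p,yw=pose(r);ax=p+Rz(yw)@[.14,0,0];return ax
    ax=np.array([lat(r) for r in tt]);acc=np.gradient(np.gradient(ax,DT,axis=0),DT,axis=0)
    ydd=np.array([Rz(pose(r)[1])[:,1]@c for r,c in zip(tt,acc)])[:-1]
    from scipy.optimize import lsq_linear
    idx=[*range(n)]+[n-1]+[*range(n,H-1)]     # one row held for the pictures
    def cost(v):
        ph=np.array(v)[idx];o,_,_=simulate(x,fine(ph,p0),ydd);
        return np.r_[o[4::5,0],.3*o[4::5,1],.25*ph,.8*np.diff(np.r_[p0,ph]),6*o[-1,:2]]
    b=cost(np.zeros(H-1));J=np.array([cost(e)-b for e in np.eye(H-1)]).T
    v=lsq_linear(J,-b,bounds=(-.12,.12)).x;ph=v[idx]
    o,_,_=simulate(x,fine(ph,p0),ydd)
    print("phi",ph[:n].round(3).tolist(),"\na",o[4::5,0].round(3)[:n+3].tolist(),"max ydd",abs(ydd).max().round(2))
    print("rows");
    for r in range(1,n+1):
        p,yw=pose(r);q=rel(p,tool(yw,ph[r-1]),s);print([float(round(c,3)) for c in q[:3]]+[float(round(c,4)) for c in q[3:]])
    json.dump(dict(x=x.tolist(),P=Pk.tolist(),ph=ph[:n].tolist(),p0=p0,ydd=ydd[:n*5].tolist(),t=s["time"]),open("kf.json","w"))
E
python3 -c "
from h import *
step([.483,.226,.275],9.8,10,npic=2,x0=[-.058,0,0],hold=0)"
```

```text
t4.47 a-0.0702 phi-0.0007 yaw9.84 area192 w40 off[-7.2, 1.1] pos[0.483  0.2259 0.1217]
t4.53 a-0.0705 phi-0.0008 yaw9.84 area193 w40 off[-7.2, 1.1] pos[0.483  0.2259 0.1217]
pred [-0.058  0.     0.   ] est [-0.058  0.     0.   ] force [-1.7 -5.7  2.2] grip 80 0.342
phi [0.047, 0.035, 0.012, -0.002, -0.006, -0.006, -0.004, -0.002, -0.001, -0.0] 
a [-0.058, -0.053, -0.041, -0.029, -0.019, -0.011, -0.007, -0.004, -0.003, -0.002, -0.001, -0.001, -0.001] max ydd 0.0
rows
[0.0, 0.0, -0.003, 0.0152, -0.0001, -0.0]
[0.0, 0.0, -0.022, 0.0113, -0.0001, 0.0]
[0.0, 0.0, -0.062, 0.0042, -0.0001, 0.0]
[0.0, 0.0, -0.122, -0.0003, -0.0001, 0.0001]
[0.0, 0.0, -0.192, -0.0018, -0.0001, 0.0001]
[0.0, 0.0, -0.262, -0.0017, -0.0001, 0.0001]
[0.0, 0.0, -0.321, -0.001, -0.0001, 0.0002]
[0.0, 0.0, -0.361, -0.0004, -0.0001, 0.0002]
[0.0, 0.0, -0.38, -0.0001, -0.0001, 0.0002]
[0.0, 0.0, -0.383, 0.0001, -0.0001, 0.0002]
```

```bash
python3 -c "
import json;K=json.load(open('kf.json'));K['x']=[-.062,0,0];K['ph']=[.005,.035,.045,.03,.01,0];K['ydd']=[0]*30;json.dump(K,open('kf.json','w'))"
python3 -m handwheel '[[0,0,-0.012,0.0016,0,0,-1],[0,0,-0.04,0.011,0,0,-1],[0,0,-0.085,0.0143,0,0,-1],[0,0,-0.135,0.0095,0,0,-1],[0,0,-0.175,0.0032,0,0,-1],[0,0,-0.2,0,0,0,-1]]'
python3 -c "
from h import *
step([.483,.226,.277],9.8,6)"
```

```text
time: 5.32
eef_pos: [0.4832, 0.2268, 0.2031]
tcp_rot: [0.996, 0.086, 0.001, -0.0]
contact_force: [1.1, -0.4, -8.4]
opening: 0.342
finger_force: 80.1
t5.33 a-0.0878 phi+0.0006 yaw9.81 area253 w44 off[-9.8, 1.6] pos[0.4832 0.2268 0.2031]
t5.38 a-0.0863 phi+0.0006 yaw9.83 area261 w43 off[-9.7, 1.7] pos[0.4835 0.227  0.2041]
t5.42 a-0.0881 phi+0.0010 yaw9.83 area264 w43 off[-9.9, 1.6] pos[0.4835 0.227  0.2031]
pred [-0.034  0.089  0.   ] est [-0.091 -0.058 -0.019] force [ 0.5  0.  -8.5] grip 80 0.341
phi [0.094, 0.07, 0.027, -0.001, -0.01, -0.008] 
a [-0.097, -0.092, -0.074, -0.052, -0.034, -0.02, -0.012, -0.007, -0.005] max ydd 0.01
rows
[0.0, 0.0, -0.007, 0.0297, -0.0005, -0.0]
[0.0, 0.0, -0.039, 0.0221, -0.0005, -0.0]
[0.0, 0.001, -0.094, 0.0082, -0.0005, 0.0]
[0.0, 0.001, -0.148, -0.0007, -0.0005, 0.0001]
[0.0, 0.002, -0.181, -0.0036, -0.0005, 0.0001]
[0.0, 0.002, -0.188, -0.003, -0.0005, 0.0001]
```

```bash
python3 -m handwheel '[[0,0,-0.007,0.028,-0.0005,0,-1],[0,0,-0.039,0.0215,-0.0005,0,-1],[0,0.001,-0.094,0.008,-0.0005,0,-1],[0,0.001,-0.148,-0.0007,-0.0005,0,-1],[0,0.002,-0.181,-0.0036,-0.0005,0,-1],[0,0.002,-0.188,-0.003,-0.0005,0,-1]]'
python3 -c "
from h import *
step([.483,.226,.282],9.8,5)"
```

```text
time: 6.22
eef_pos: [0.4833, 0.226, 0.2778]
tcp_rot: [0.996, 0.086, 0.001, 0.004]
contact_force: [0.3, 0.6, -8.0]
opening: 0.338
finger_force: 81.4
t6.22 a-0.0343 phi-0.0089 yaw9.82 area270 w47 off[-4.3, 0.3] pos[0.4833 0.226  0.2778]
t6.28 a-0.0292 phi-0.0087 yaw9.81 area273 w46 off[-3.7, -0.0] pos[0.483  0.2258 0.2772]
t6.33 a-0.0296 phi-0.0090 yaw9.80 area270 w47 off[-3.8, -0.2] pos[0.4827 0.2256 0.2763]
pred [-0.02   0.081 -0.019] est [-0.028  0.006 -0.031] force [ 0.3 -0.9 -8.5] grip 81 0.342
phi [0.024, 0.021, 0.01, 0.002, -0.001] 
a [-0.028, -0.026, -0.021, -0.015, -0.01, -0.006, -0.004, -0.002] max ydd 0.01
rows
[0.0, -0.0, -0.001, 0.0104, 0.001, -0.0]
[0.001, -0.0, -0.005, 0.0094, 0.001, -0.0]
[0.001, -0.001, -0.011, 0.006, 0.001, -0.0]
[0.001, -0.001, -0.015, 0.0035, 0.001, -0.0]
[0.001, -0.001, -0.016, 0.0025, 0.001, -0.0]
```

```bash
python3 -m handwheel '[[0,0,-0.001,0.0104,0.001,0,-1],[0.001,0,-0.005,0.0094,0.001,0,-1],[0.001,-0.001,-0.011,0.006,0.001,0,-1],[0.001,-0.001,-0.015,0.0035,0.001,0,-1],[0.001,-0.001,-0.016,0.0025,0.001,0,-1]]'
python3 -c "
from h import *
step([.472,.124,.282],7.3,11)"
```

```text
time: 7.0
eef_pos: [0.4833, 0.2264, 0.2834]
tcp_rot: [0.996, 0.086, 0.001, 0.0]
contact_force: [-0.0, 0.4, -8.9]
opening: 0.341
finger_force: 81.3
t7.00 a+0.0003 phi-0.0010 yaw9.82 area278 w48 off[-0.0, -0.4] pos[0.4833 0.2264 0.2834]
t7.05 a+0.0028 phi-0.0011 yaw9.83 area268 w47 off[0.3, -0.4] pos[0.4833 0.2264 0.2833]
t7.10 a+0.0067 phi-0.0009 yaw9.82 area266 w48 off[0.7, -0.6] pos[0.4832 0.2264 0.2831]
pred [-0.01   0.034 -0.031] est [ 0.009  0.06  -0.002] force [-0.1 -1.  -7.6] grip 81 0.347
phi [0.002, 0.018, 0.028, 0.025, 0.011, -0.006, -0.022, -0.031, -0.032, -0.023, -0.009] 
a [0.016, 0.018, 0.016, 0.011, 0.006, 0.002, -0.001, -0.003, -0.003, -0.002, 0.001, 0.003, 0.002, 0.001] max ydd 0.32
rows
[-0.001, 0.002, 0.0, 0.0008, -0.0006, 0.0001]
[-0.003, 0.011, 0.0, 0.0061, -0.0006, 0.0006]
[-0.009, 0.032, 0.0, 0.0091, -0.0006, 0.0018]
[-0.018, 0.064, 0.001, 0.0081, -0.0005, 0.0036]
[-0.03, 0.103, 0.001, 0.0039, -0.0006, 0.0058]
[-0.042, 0.145, 0.002, -0.0017, -0.0006, 0.0082]
[-0.053, 0.184, 0.002, -0.0067, -0.0007, 0.0104]
[-0.062, 0.215, 0.002, -0.0097, -0.0008, 0.0122]
[-0.068, 0.236, 0.003, -0.0098, -0.0008, 0.0133]
[-0.071, 0.246, 0.003, -0.007, -0.0007, 0.0139]
[-0.071, 0.247, 0.003, -0.0025, -0.0006, 0.014]
```

```bash
python3 -m handwheel '[[-0.001,0.002,0,0.0008,-0.0006,0.0001,-1],[-0.003,0.011,0,0.0061,-0.0006,0.0006,-1],[-0.009,0.032,0,0.0091,-0.0006,0.0018,-1],[-0.018,0.064,0.001,0.0081,-0.0006,0.0036,-1],[-0.03,0.103,0.001,0.0039,-0.0006,0.0058,-1],[-0.042,0.145,0.002,-0.0017,-0.0006,0.0082,-1],[-0.053,0.184,0.002,-0.0067,-0.0007,0.0104,-1],[-0.062,0.215,0.002,-0.0097,-0.0008,0.0122,-1],[-0.068,0.236,0.003,-0.0098,-0.0008,0.0133,-1],[-0.071,0.246,0.003,-0.007,-0.0007,0.0139,-1],[-0.071,0.247,0.003,-0.0025,-0.0006,0.014,-1]]'
python3 -c "
from h import *
step([.464,.054,.282],5.6,8)"
```

```text
time: 8.52
eef_pos: [0.4721, 0.1239, 0.2819]
tcp_rot: [0.998, 0.063, 0.0, 0.004]
contact_force: [-0.5, 0.5, -8.3]
opening: 0.339
finger_force: 81.3
t8.53 a+0.0381 phi-0.0076 yaw7.27 area202 w49 off[4.7, -1.1] pos[0.4721 0.1239 0.2819]
t8.57 a+0.0475 phi-0.0073 yaw7.27 area200 w48 off[5.9, -1.2] pos[0.4722 0.1239 0.2819]
t8.62 a+0.0516 phi-0.0081 yaw7.27 area198 w47 off[6.4, -1.3] pos[0.4722 0.124  0.2819]
pred [ 0.001  0.02  -0.002] est [0.058 0.132 0.075] force [ 0.5 -0.1 -9.2] grip 81 0.342
phi [-0.052, -0.024, -0.0, -0.002, -0.017, -0.03, -0.029, -0.017] 
a [0.073, 0.073, 0.058, 0.037, 0.019, 0.007, 0.003, 0.005, 0.006, 0.005, 0.003] max ydd 0.42
rows
[-0.001, 0.003, 0.0, -0.0137, -0.0001, 0.0002]
[-0.004, 0.018, 0.0, -0.0048, -0.0001, 0.001]
[-0.012, 0.047, 0.0, 0.0025, -0.0001, 0.0026]
[-0.021, 0.086, 0.001, 0.0022, -0.0001, 0.0047]
[-0.031, 0.124, 0.001, -0.0027, -0.0002, 0.0068]
[-0.038, 0.153, 0.001, -0.0068, -0.0003, 0.0084]
[-0.042, 0.168, 0.001, -0.0066, -0.0003, 0.0092]
[-0.043, 0.171, 0.001, -0.0026, -0.0002, 0.0093]
```

```bash
python3 -m handwheel '[[-0.001,0.003,0,-0.0137,-0.0001,0.0002,-1],[-0.004,0.018,0,-0.0048,-0.0001,0.001,-1],[-0.012,0.047,0,0.0025,-0.0001,0.0026,-1],[-0.021,0.086,0.001,0.0022,-0.0001,0.0047,-1],[-0.031,0.124,0.001,-0.0027,-0.0002,0.0068,-1],[-0.038,0.153,0.001,-0.0068,-0.0003,0.0084,-1],[-0.042,0.168,0.001,-0.0066,-0.0003,0.0092,-1],[-0.043,0.171,0.001,-0.0026,-0.0002,0.0093,-1]]'
python3 -c "
from h import *
step([.457,-.01,.282],4.1,8)"
```

```text
time: 9.68
eef_pos: [0.4637, 0.0538, 0.2821]
tcp_rot: [0.999, 0.049, 0.0, 0.008]
contact_force: [-0.3, 0.8, -8.7]
opening: 0.341
finger_force: 81.3
t9.68 a+0.1802 phi-0.0159 yaw5.59 area258 w47 off[22.8, -2.1] pos[0.4637 0.0538 0.2821]
t9.72 a+0.1973 phi-0.0156 yaw5.59 area261 w47 off[24.9, -2.2] pos[0.4637 0.0538 0.2821]
t9.78 a+0.2114 phi-0.0162 yaw5.59 area251 w46 off[26.7, -2.3] pos[0.4638 0.0539 0.2821]
pred [0.005 0.021 0.075] est [0.232 0.384 0.092] force [-0.4 -0.7 -8.8] grip 81 0.342
phi [-0.12, -0.12, -0.12, -0.12, -0.12, -0.12, -0.09, -0.021] 
a [0.279, 0.307, 0.309, 0.29, 0.257, 0.217, 0.174, 0.132, 0.096, 0.064, 0.04] max ydd 0.38
rows
[-0.001, 0.003, 0.0, -0.033, -0.0, 0.0002]
[-0.003, 0.016, 0.0, -0.033, -0.0001, 0.0009]
[-0.009, 0.043, 0.001, -0.033, -0.0002, 0.0024]
[-0.016, 0.079, 0.001, -0.033, -0.0003, 0.0042]
[-0.024, 0.114, 0.002, -0.033, -0.0004, 0.0061]
[-0.029, 0.141, 0.003, -0.033, -0.0005, 0.0075]
[-0.032, 0.155, 0.003, -0.0234, -0.0005, 0.0082]
[-0.033, 0.158, 0.003, -0.0013, -0.0002, 0.0084]
```

```bash
cat > fit.py <<'E'
from h import *
import h
from scipy.optimize import least_squares
def mjdd(L,n):
    t=np.arange(n*5)/5/n;T=n/8;return L/T**2*(60*t-180*t**2+120*t**3)
segs=[(5.475,.001,[.088,.0675,.026,-.001,-.0103,-.0084],0,[-.0878,-.0863,-.0881],6.225,[-.0343,-.0292,-.0296]),
(6.375,-.009,[.0237,.0205,.0098,.002,-.0011],0,[-.0343,-.0292,-.0296],7.0,[.0003,.0028,.0067]),
(7.15,-.001,[.002,.018,.028,.025,.011,-.006,-.022,-.031,-.032,-.023,-.009],-.107,[.0003,.0028,.0067],8.525,[.0381,.0475,.0516]),
(8.675,-.0081,[-.052,-.024,0,-.002,-.017,-.03,-.029,-.017],-.0735,[.0381,.0475,.0516],9.675,[.1802,.1973,.2114])]
def setp(q):
    s,tau,ky=q[:3];h.KA=(.072*s-.059)/(.0034*s);h.KP=.059/(.0034*s);h.KD=.0017/(.0034*s);h.TAU=tau;h.KY=ky
def res(q,full=False):
    s,tau,ky,b,pb=q[:5];setp(q);r=[(s-1)/.06,(tau-.06)/.03,(ky-2.1)/.15,b/.012,pb/.006]
    for i,(t0,p0,ph,L,ms,t1,me) in enumerate(segs):
        a,w=q[5+2*i:7+2*i] # state 0.15 s before t0
        pf=np.r_[np.full(6,p0),fine(ph,p0),np.full(10,ph[-1])]+pb;yd=np.r_[np.zeros(6),mjdd(L,len(ph)) if L else np.zeros(len(ph)*5),np.zeros(10)]
        yd=np.interp(np.arange(len(yd))-tau/DT,np.arange(len(yd)),yd)
        o,_,_=simulate([a,w,0],pf[:len(yd)+1],yd);o=np.vstack([[a,w,0],o])
        k=int(round((t1-t0)/DT))+6
        r+=[(o[j,0]+b-m)/.0025 for j,m in zip((0,2,4),ms)]+[(o[k+j,0]+b-m)/.004 for j,m in zip((0,2,4),me)]
    if full: return o[k:k+8]
    return np.array(r)
q0=np.r_[1,.06,2.1,0,0,-.088,0,-.03,.01,.003,.05,.04,.15]
S=least_squares(res,q0,bounds=([.85,.026,1,-.05,-.03]+[-1]*8,[1.15,.3,4,.05,.03]+[1]*8))
print(S.x.round(4),'cost',S.cost);print(S.fun[5:].round(1));print(res(S.x,True).round(3));setp(S.x);print(h.KA,h.KP)
json.dump(S.x.tolist(),open("fit.json","w"))
E
python3 fit.py
```

```text
[ 1.0509e+00  6.8700e-02  2.0380e+00 -2.0000e-03  1.7000e-03 -8.5600e-02
  1.3000e-02 -3.1500e-02  5.5800e-02  3.1000e-03  4.0700e-02  3.8200e-02
  1.9540e-01] cost 4.270584898536193
[ 0.1 -0.3  0.2  0.2 -0.4  0.2  0.4 -0.6  0.3 -0.2  0.1  0.   0.3  0.1
 -0.6  0.3 -0.5  0.2 -0.7 -0.6  1.7 -0.8 -0.5  1. ]
[[0.179 0.354 0.   ]
 [0.188 0.376 0.   ]
 [0.197 0.395 0.   ]
 [0.207 0.41  0.   ]
 [0.217 0.423 0.   ]
 [0.228 0.437 0.   ]
 [0.239 0.452 0.   ]
 [0.25  0.468 0.   ]]
4.6639040722398954 16.5125665159954
```

```bash
cat > g.py <<'E'
from h import *
from scipy.optimize import lsq_linear
s_=1.05;KA,KP,KD,KY,TAU=4.66,16.5,.476,2.04,.069
def sim(x,f,v,pc,vc,P=None):
    """x=[a,w,d]; f,v actual tilt and lateral speed; pc,vc commanded per fine step"""
    A=np.eye(3)+DT*np.array([[0,1,0],[KA,-KD,1],[0,0,0]]);x=np.array(x,float);out=[]
    for p,c in zip(pc,vc):
        df=DT/TAU*(p-f);dv=DT/TAU*(c-v);x=A@x+[0,DT*KP*f+KY*dv+KD*df,0];f+=df;v+=dv;out.append(np.r_[x,f,v])
        if P is not None: P=A@P@A.T+np.diag([0,.06*DT,.02*DT])
    return np.array(out),P
fp=lambda ph,p0:fine(ph,p0)[1:]
def step(goal,yawg,n,npic=3,x0=None,maxv=.4,wg=.15,H=28,wa=1.):
    M=[measure() for _ in range(npic)];s=monitor.get_state()
    R=Ro.from_quat(s["tcp_rot"])*Ro.from_rotvec([np.pi,0,0]);e=R.apply([1,0,0]);y0=np.degrees(np.arctan2(e[1],e[0]));p0=(Ro.from_matrix(Rz(y0)).inv()*R).as_rotvec()[0]
    if x0 is None:
        K=json.load(open("kf.json"));tl=K["t"];st=np.r_[K["x"],K["p0"],0];Pk=np.array(K["P"]);pc=np.r_[fp(K["ph"],K["p0"]),np.full(400,K["ph"][-1])];vc=np.r_[np.repeat(np.diff(np.r_[0,K["y"]])*8,5),np.zeros(400)];k=0
        for t,m in [(m["t"],m) for m in M]+[(s["time"],None)]:
            N=int(round((t-tl)/DT));tl=t
            if N: o,Pk=sim(st[:3],st[3],st[4],pc[k:k+N],vc[k:k+N],Pk);st=o[-1];k+=N
            if m is M[0]: pred=st.copy()
            if m is not None:
                G=Pk[:,0]/(Pk[0,0]+.0025**2);st[:3]+=G*(m["a"]-st[0]);Pk=Pk-np.outer(G,Pk[0]);st[3]=m["phi"]
        x=st[:3];print("pred",pred[:3].round(3))
    else: x=np.array(x0,float);Pk=np.diag([2e-5,2e-3,.005])
    for m in M: print("t%.2f a%+.4f phi%+.4f yaw%.2f area%d w%d pos%s"%(m["t"],m["a"],m["phi"],m["yaw"],m["area"],m["w"],m["pos"].round(4)))
    print("est",x.round(3),"force",s["contact_force"].round(1),"grip",round(s["finger_force"]))
    ps=s["eef_pos"];D=np.array(goal)-ps;ex,ey=Rz(y0)[:,0],Rz(y0)[:,1];dy=yawg-y0
    sm=mj(np.clip(np.arange(1,H+1)/n,0,1));Y=D@ey+.14*np.radians(dy)   # axle travel
    free=[i for i in range(H) if i!=n];nf=len(free)
    def unpack(v):
        ph=np.zeros(H);ph[free]=v[:nf];ph[n]=ph[n-1];vy=np.zeros(H);vy[free]=v[nf:];vy[n]=0;return ph,vy
    def run(v):
        ph,vy=unpack(v);o,_=sim(x,p0,0,fp(ph,p0),np.repeat(vy,5));return ph,vy,o
    def cost(v):
        ph,vy,o=run(v);yy=np.cumsum(vy)/8
        return np.r_[wa*o[4::5,0],.3*o[4::5,1],.25*ph,.8*np.diff(np.r_[p0,ph]),.15*np.diff(np.r_[0,vy]),8*o[-1,:2],wg*(yy[n-1]-Y),.3*vy[n-1]]
    N=2*nf;b=cost(np.zeros(N));J=np.array([cost(c)-b for c in np.eye(N)]).T
    S=lsq_linear(J,-b,bounds=(np.r_[np.full(nf,-.15),np.full(nf,-maxv)],np.r_[np.full(nf,.15),np.full(nf,maxv)])).x
    ph,vy,o=run(S);yr=np.cumsum(vy)/8
    print("phi",ph[:n].round(3).tolist(),"\na",o[4::5,0].round(3)[:n+6].tolist(),"\ny",yr[:n].round(3).tolist(),"Y",round(Y,3),"max rel",abs(o[:,0]-o[:,3]).max().round(3))
    fr=mj(np.arange(1,n+1)/n)
    for r in range(n):
        yw=y0+dy*fr[r];p=ps+ex*(D@ex)*fr[r]+ey*(yr[r]-.14*np.radians(dy)*fr[r])+[0,0,D[2]*fr[r]]
        q=rel(p,tool(yw,ph[r]),s);print([float(round(c,3)) for c in q[:3]]+[float(round(c,4)) for c in q[3:]])
    json.dump(dict(x=x.tolist(),P=Pk.tolist(),ph=ph[:n].tolist(),p0=float(p0),y=yr[:n].tolist(),t=s["time"]),open("kf.json","w"))
E
python3 -c "
from g import *
step([.46,-.12,.282],5.6,6,npic=0,x0=[.233,.44,0],maxv=.45)"
```

```text
est [0.233 0.44  0.   ] force [-0.4 -0.7 -8.8] grip 81
phi [-0.103, -0.098, -0.086, -0.079, -0.07, -0.052] 
a [0.233, 0.182, 0.126, 0.082, 0.052, 0.034, 0.027, 0.021, 0.014, 0.009, 0.006, 0.004] 
y [-0.056, -0.112, -0.162, -0.196, -0.218, -0.228] Y -0.173 max rel 0.31
[-0.002, 0.141, 0.002, -0.0276, -0.0, 0.0]
[-0.011, 0.281, 0.005, -0.0259, -0.0, 0.0]
[-0.026, 0.404, 0.007, -0.0221, -0.0, 0.0]
[-0.041, 0.49, 0.008, -0.02, -0.0, 0.0]
[-0.05, 0.545, 0.009, -0.0171, -0.0, 0.0]
[-0.052, 0.569, 0.009, -0.0114, -0.0, 0.0]
```

```bash
python3 -c "
import json;K=json.load(open('kf.json'));K['y']=[-.044,-.1,-.154,-.192,-.216,-.228];json.dump(K,open('kf.json','w'))"
python3 -m handwheel '[[-0.002,0.11,0.002,-0.03,0,0,-1],[-0.011,0.25,0.005,-0.028,0,0,-1],[-0.026,0.385,0.007,-0.0235,0,0,-1],[-0.041,0.48,0.008,-0.02,0,0,-1],[-0.05,0.54,0.009,-0.0171,0,0,-1],[-0.052,0.57,0.009,-0.0114,0,0,-1]]'
python3 -c "
from g import *
step([.43,-.2,.282],3,5,npic=2)"
```

```text
time: 10.58
eef_pos: [0.4653, -0.1757, 0.2822]
tcp_rot: [0.998, 0.048, 0.001, 0.026]
contact_force: [0.5, -0.1, -8.0]
opening: 0.338
finger_force: 82.8
pred [ 0.048 -0.104  0.   ]
t10.57 a-0.1087 phi-0.0512 yaw5.55 area275 w49 pos[ 0.4653 -0.1757  0.2822]
t10.62 a-0.1228 phi-0.0528 yaw5.54 area270 w49 pos[ 0.4655 -0.1769  0.2823]
est [-0.139 -0.308  0.007] force [ 0.1 -0.7 -7.7] grip 83
phi [0.024, 0.059, 0.079, 0.082, 0.067] 
a [-0.133, -0.094, -0.06, -0.037, -0.024, -0.022, -0.019, -0.013, -0.009, -0.006, -0.004] 
y [0.05, 0.1, 0.138, 0.165, 0.177] Y -0.027 max rel 0.14
[-0.005, -0.126, -0.006, 0.0243, -0.0, 0.0008]
[-0.03, -0.255, -0.013, 0.0355, 0.0, 0.0045]
[-0.064, -0.356, -0.018, 0.0417, 0.0001, 0.0096]
[-0.089, -0.426, -0.022, 0.0428, 0.0002, 0.0133]
[-0.094, -0.457, -0.023, 0.0381, 0.0001, 0.0141]
```

```bash
sed -i 's/np.full(nf,-.15)/np.full(nf,-pm)/;s/np.full(nf,.15)/np.full(nf,pm)/;s/wa=1\.)/wa=1.,pm=.2)/;s/,.25\*ph,.8\*/,.1*ph,.5*/' g.py; python3 -c "
from g import *
step([.4655,-.177,.282],5.55,4,npic=0,x0=[-.137,-.30,0],maxv=.0001)"
```

```text
est [-0.137 -0.3    0.   ] force [ 0.1 -0.7 -7.7] grip 83
phi [0.198, 0.198, 0.167, 0.018] 
a [-0.177, -0.2, -0.189, -0.151, -0.108, -0.071, -0.044, -0.027, -0.017, -0.011] 
y [0.0, 0.0, 0.0, 0.0] Y -0.001 max rel 0.391
[-0.0, -0.0, 0.0, 0.0797, 0.0, -0.0]
[-0.0, -0.0, 0.0, 0.0795, 0.0, -0.0]
[-0.0, -0.0, 0.001, 0.0699, 0.0, -0.0001]
[-0.0, -0.0, 0.001, 0.0224, 0.0, -0.0001]
```

```bash
python3 -c "
from g import *
step([.4655,-.177,.282],5.55,4,npic=0,x0=[-.137,-.30,0],maxv=.15,pm=.13)"
```

```text
est [-0.137 -0.3    0.   ] force [ 0.1 -0.7 -7.7] grip 83
phi [0.13, 0.13, 0.13, 0.064] 
a [-0.16, -0.16, -0.139, -0.103, -0.074, -0.052, -0.034, -0.022, -0.014, -0.009] 
y [0.019, 0.037, 0.056, 0.069] Y -0.001 max rel 0.284
[-0.0, -0.047, -0.002, 0.058, 0.0, -0.0]
[-0.0, -0.094, -0.005, 0.058, 0.0, -0.0]
[-0.0, -0.14, -0.007, 0.058, 0.0, -0.0001]
[-0.0, -0.173, -0.008, 0.0369, 0.0, -0.0001]
```

```bash
python3 -m handwheel '[[0,-0.047,-0.002,0.058,0,0,-1],[0,-0.094,-0.005,0.058,0,0,-1],[0,-0.14,-0.007,0.058,0,0,-1],[0,-0.173,-0.008,0.037,0,0,-1]]'
python3 -c "
from g import *
step([.455,-.11,.282],5.55,4,npic=2,maxv=.05,pm=.13)"
```

```text
time: 11.18
eef_pos: [0.4582, -0.1043, 0.2817]
tcp_rot: [0.998, 0.05, -0.001, -0.03]
contact_force: [0.2, -0.4, -7.9]
opening: 0.34
finger_force: 84.1
pred [-0.103  0.317  0.   ]
t11.18 a-0.0148 phi+0.0602 yaw5.68 area264 w48 pos[ 0.4582 -0.1043  0.2817]
t11.22 a+0.0059 phi+0.0609 yaw5.81 area261 w48 pos[ 0.4579 -0.102   0.282 ]
est [0.027 0.397 0.004] force [-0.2  0.1 -8.7] grip 84
phi [-0.13, -0.13, -0.115, -0.037] 
a [0.072, 0.099, 0.099, 0.079, 0.055, 0.037, 0.024, 0.016, 0.01, 0.006] 
y [-0.006, -0.012, -0.019, -0.025] Y -0.008 max rel 0.227
[-0.001, 0.015, -0.001, -0.0613, -0.0002, 0.0002]
[-0.005, 0.03, -0.002, -0.0613, -0.0002, 0.0009]
[-0.009, 0.045, -0.003, -0.0567, -0.0002, 0.0017]
[-0.009, 0.06, -0.004, -0.0319, -0.0002, 0.0019]
```

```bash
cat > fit2.py <<'E'
import g; from g import *
from fit import segs,mjdd
from scipy.optimize import least_squares
MJ=lambda L,n:list(L*mj(np.arange(1,n+1)/n))
SG=[(t0,p0,ph,MJ(L,len(ph)),ms,t1,me) for t0,p0,ph,L,ms,t1,me in segs]
SG+=[(9.825,-.016,[-.11,-.104,-.09,-.079,-.07,-.052],[-.044,-.1,-.154,-.192,-.216,-.228],[.1802,.1973,.2114],10.575,[-.1087,-.1228]),
(10.675,-.053,[.129,.129,.129,.063],[.019,.0376,.056,.070],[-.1087,-.1228],11.175,[-.0148,.0059])]
def run(q,pr=False):
    s,tp,ty,ky,kps,b,pb=q[:7];ka=(.072*s-.059)/(.0034*s);kd=.5/s;kp=kps*.059/(.0034*s)
    r=[(s-1)/.06,(tp-.06)/.04,(ty-.06)/.04,(ky-2.1)/1,(kps-1)/.3,b/.012,pb/.006]
    for i,(t0,p0,ph,y,ms,t1,me) in enumerate(SG):
        a,w=q[7+2*i:9+2*i];n0=2*len(ms);f=p0;v=0
        pc=np.r_[np.full(n0,p0),fp(ph,p0),np.full(12,ph[-1])];vc=np.r_[np.zeros(n0),np.repeat(np.diff(np.r_[0,y])*8,5),np.zeros(12)]
        o=[a];W=[w]
        for p,c in zip(pc,vc):
            df=DT/tp*(p-f);dv=DT/ty*(c-v)
            a,w=a+DT*w,w+DT*(ka*a-kd*w+kp*(f+pb))+ky*dv+kd*df;f+=df;v+=dv;o.append(a);W.append(w)
        k=int(round((t1-t0)/DT))+n0
        r+=[(o[2*j]+b-m)/.0025 for j,m in enumerate(ms)]+[(o[k+2*j]+b-m)/.005 for j,m in enumerate(me)]
    if pr: print('end a,w',o[k:k+5],W[k:k+5],'KA,KP,KD',ka,kp,kd)
    return np.array(r)
q0=np.r_[1,.06,.06,2.1,1,0,0,-.088,0,-.03,.01,.003,.05,.04,.15,.2,.35,-.11,-.28,0,.4]
q0=q0[:7+2*len(SG)]
S=least_squares(run,q0,bounds=([.85,.026,.026,-5,.3,-.05,-.03]+[-1]*2*len(SG),[1.15,.4,.4,8,3,.05,.03]+[1]*2*len(SG)))
print(S.x.round(4),S.cost);print(S.fun[7:].round(1));run(S.x,True)
E
python3 fit2.py | tail -12
```

```text
[0.217 0.423 0.   ]
 [0.228 0.437 0.   ]
 [0.239 0.452 0.   ]
 [0.25  0.468 0.   ]]
4.6639040722398954 16.5125665159954
[ 1.0368  0.026   0.0462  2.2528  0.8898 -0.0037  0.0031 -0.0831 -0.0033
 -0.0289  0.0363  0.0044  0.0496  0.0395  0.2046  0.185   0.2862 -0.1075
 -0.1584] 6.4623654945129765
[ 0.4 -0.4 -0.1  0.3 -0.3  0.1  0.7 -0.7 -0.1 -0.1  0.1  0.1  0.2  0.2
 -0.4  0.  -0.4  0.3 -0.9 -0.6  1.9 -0.8 -0.4  0.9  0.4 -0.6  0.1 -0.
  0.1 -1.   1.2 -0.1 -0. ]
end a,w [np.float64(-0.011801911188088939), np.float64(0.000346572725593481), np.float64(0.009494362284105206), np.float64(0.017572092299263854), np.float64(0.025471207519235678)] [np.float64(0.48593935654729675), np.float64(0.365911582340469), np.float64(0.32310920060634585), np.float64(0.3159646087988729), np.float64(0.3254579764877838)] KA,KP,KD 4.439101885106971 14.893395697312805 0.4822631660223415
```

```bash
sed -i 's/^s_=.*/KA,KP,KD,KY,TP,TY=4.44,14.9,.48,2.25,.03,.046/;s/df=DT\/TAU/df=DT\/TP/;s/dv=DT\/TAU/dv=DT\/TY/;s/\.06\*DT,\.02\*DT/.06*DT,.002*DT/;s/\.0025\*\*2/.0015**2/' g.py; python3 -c "
from g import *
step([.458,-.102,.282],5.7,4,npic=0,x0=[.024,.32,.064],maxv=.06,pm=.11)"
```

```text
est [0.024 0.32  0.064] force [-0.2  0.1 -8.7] grip 84
phi [-0.11, -0.11, -0.06, -0.022] 
a [0.053, 0.059, 0.047, 0.032, 0.023, 0.016, 0.01, 0.006, 0.004, 0.002] 
y [-0.007, -0.015, -0.022, -0.026] Y 0.0 max rel 0.17
[0.0, 0.019, -0.001, -0.055, -0.0002, 0.0001]
[0.0, 0.037, -0.002, -0.055, -0.0002, 0.0005]
[0.0, 0.055, -0.003, -0.0391, -0.0002, 0.0009]
[0.0, 0.063, -0.004, -0.027, -0.0002, 0.001]
```

```bash
python3 -m handwheel '[[0,0.019,-0.001,-0.055,-0.0002,0.0001,-1],[0,0.037,-0.002,-0.055,-0.0002,0.0005,-1],[0,0.055,-0.003,-0.039,-0.0002,0.001,-1],[0,0.063,-0.004,-0.027,-0.0002,0.001,-1]]'
python3 -c "
from g import *
step([.456,-.13,.282],5.5,4,npic=3,maxv=.04,pm=.08)"
```

```text
time: 11.78
eef_pos: [0.4611, -0.1316, 0.2819]
tcp_rot: [0.999, 0.047, 0.0, 0.009]
contact_force: [1.5, 0.1, -8.5]
opening: 0.34
finger_force: 84.3
pred [ 0.032 -0.105  0.064]
t11.78 a-0.0244 phi-0.0177 yaw5.40 area278 w49 pos[ 0.4611 -0.1316  0.2819]
t11.82 a-0.0360 phi-0.0179 yaw5.34 area276 w49 pos[ 0.4611 -0.1324  0.2819]
t11.88 a-0.0446 phi-0.0198 yaw5.31 area270 w48 pos[ 0.4611 -0.1324  0.2819]
est [-0.055 -0.209  0.059] force [-0.   0.2 -8.8] grip 84
phi [0.08, 0.08, 0.057, 0.015] 
a [-0.072, -0.074, -0.063, -0.045, -0.032, -0.022, -0.014, -0.009, -0.005, -0.003] 
y [0.005, 0.01, 0.015, 0.019] Y 0.003 max rel 0.155
[-0.001, -0.012, -0.0, 0.032, 0.0003, -0.0001]
[-0.006, -0.025, -0.001, 0.032, 0.0003, -0.0005]
[-0.011, -0.037, -0.001, 0.0247, 0.0003, -0.0008]
[-0.012, -0.046, -0.001, 0.0112, 0.0003, -0.0009]
```

```bash
python3 - <<'E'
t=open('fit2.py').read()
t=t.replace("MJ=lambda","""def rampf(ph,p0,rho):
    r=np.r_[p0,ph];k=np.arange(1,6)/5;return np.concatenate([r[i]+(r[i+1]-r[i])*np.minimum(1,k/rho) for i in range(len(ph))])
MJ=lambda""",1)
t=t.replace("[-.1087,-.1228],11.175,[-.0148,.0059])]","""[-.1087,-.1228],11.175,[-.0148,.0059]),
(11.275,.061,[-.112,-.112,-.062,-.024],[-.0076,-.0148,-.022,-.0254],[-.0148,.0059],11.775,[-.0244,-.036,-.0446])]""")
t=t.replace("s,tp,ty,ky,kps,b,pb=q[:7]","s,tp,ty,ky,rho,b,pb=q[:7];kps=1.").replace("(kps-1)/.3","(rho-.7)/.5")
t=t.replace("fp(ph,p0),np.full(12","rampf(ph,p0,rho),np.full(12").replace("np.repeat(np.diff(np.r_[0,y])*8,5)","np.diff(np.r_[0,rampf(y,0,rho)])/DT")
t=t.replace("2.1,1,0,0,-.088","2.1,.7,0,0,-.088").replace("0,.4]","0,.4,-.03,-.2]".replace("-.03,-.2","0,.3")).replace("-5,.3,-.05","-5,.21,-.05").replace("8,3,.05","8,1,.05").replace("/.0025","/.0015")
open('fit3.py','w').write(t)
E
python3 fit3.py | tail -9
```

```text
4.6639040722398954 16.5125665159954
[ 1.0943e+00  2.6000e-02  6.6600e-02  2.0873e+00  2.1000e-01 -2.1000e-03
  1.6000e-03 -8.5000e-02  6.5000e-03 -3.0600e-02  4.1700e-02  2.9000e-03
  4.8600e-02  3.8300e-02  1.9570e-01  1.8320e-01  2.8670e-01 -1.0770e-01
 -2.1620e-01 -9.4000e-03  2.6340e-01] 17.987128119689235
[ 0.4 -0.5  0.   0.6 -0.3 -0.2  1.  -1.1 -0.1  0.1  0.2 -0.   0.3  0.3
 -0.7  0.3 -0.4  0.2 -1.3 -1.   2.8 -1.  -0.5  0.9  0.6 -1.   0.5 -0.1
  0.1 -0.8  0.9  0.4 -0.6  2.2 -2.5  0.1  0.4  0. ]
end a,w [np.float64(-0.021773125529027666), np.float64(-0.026752290342215504), np.float64(-0.0317775716633211), np.float64(-0.03693684284570987), np.float64(-0.04229015901087427)] [np.float64(-0.19916659252751345), np.float64(-0.20101125284422366), np.float64(-0.20637084729555072), np.float64(-0.21413264660657602), np.float64(-0.22361321258834752)] KA,KP,KD 5.319183001249916 15.857287586985379 0.45690489657415495
```

```bash
python3 - <<'E'
t=open('g.py').read()
t=t.replace("=4.44,14.9,.48,2.25,.03,.046","=5.3,15.9,.457,2.09,.028,.067")
t=t.replace("fp=lambda ph,p0:fine(ph,p0)[1:]","""def fp(ph,p0): return np.repeat(np.asarray(ph,float),5)   # a row's pose is taken up at once
def fv(y): r=np.zeros(5*len(y));r[::5]=np.diff(np.r_[0,y])/DT;return r""")
t=t.replace("np.repeat(np.diff(np.r_[0,K[\"y\"]])*8,5)","fv(K['y'])").replace("np.repeat(vy,5)","fv(np.cumsum(vy)/8)")
open('g.py','w').write(t)
E
python3 -c "
from g import *
step([.46,-.132,.282],5.3,4,npic=0,x0=[-.055,-.21,.036],maxv=.0001,pm=.12)"
```

```text
est [-0.055 -0.21   0.036] force [-0.   0.2 -8.8] grip 84
phi [0.12, 0.089, 0.028, -0.007] 
a [-0.07, -0.064, -0.047, -0.031, -0.02, -0.012, -0.008, -0.005, -0.003, -0.002] 
y [0.0, 0.0, 0.0, 0.0] Y 0.0 max rel 0.19
[-0.0, -0.0, -0.0, 0.0447, 0.0003, 0.0]
[-0.001, -0.0, -0.0, 0.0348, 0.0003, 0.0001]
[-0.002, -0.0, -0.001, 0.0155, 0.0003, 0.0002]
[-0.003, -0.0, -0.001, 0.0043, 0.0003, 0.0002]
```

```bash
python3 -m handwheel '[[0,0,0,0.0447,0.0003,0,-1],[-0.001,0,0,0.0348,0.0003,0.0001,-1],[-0.002,0,-0.001,0.0155,0.0003,0.0002,-1],[-0.003,0,-0.001,0.0043,0.0003,0.0002,-1]]'
python3 -c "
from g import *
step([.46,-.132,.282],5.3,4,npic=3,maxv=.0001,pm=.12)"
```

```text
time: 12.42
eef_pos: [0.4597, -0.1308, 0.2824]
tcp_rot: [0.999, 0.047, 0.001, 0.006]
contact_force: [-0.5, -0.3, -9.7]
opening: 0.34
finger_force: 84.3
pred [-0.031  0.103  0.036]
t12.43 a-0.0608 phi-0.0111 yaw5.44 area271 w49 pos[ 0.4597 -0.1308  0.2824]
t12.47 a-0.0603 phi-0.0114 yaw5.48 area273 w49 pos[ 0.4596 -0.1304  0.2824]
t12.53 a-0.0594 phi-0.0091 yaw5.49 area265 w49 pos[ 0.4597 -0.1303  0.2824]
est [-0.06  -0.025  0.033] force [-0.1  0.5 -9. ] grip 84
phi [0.069, 0.041, 0.008, -0.007] 
a [-0.058, -0.047, -0.033, -0.021, -0.013, -0.008, -0.005, -0.004, -0.002, -0.002] 
y [0.0, 0.0, 0.0, 0.0] Y -0.002 max rel 0.129
[0.0, -0.0, 0.0, 0.0244, -0.0001, 0.0001]
[0.0, -0.001, 0.0, 0.0155, -0.0001, 0.0005]
[0.0, -0.001, 0.001, 0.0053, -0.0001, 0.0009]
[0.0, -0.001, 0.001, 0.0004, -0.0001, 0.001]
```

```bash
python3 -m handwheel '[[0,0,0,0.026,-0.0001,0.0001,-1],[0,-0.001,0,0.0165,-0.0001,0.0005,-1],[0,-0.001,0.001,0.006,-0.0001,0.0009,-1],[0,-0.001,0.001,0.0004,-0.0001,0.001,-1]]'
python3 -c "
from g import *
step([.454,-.145,.282],5,5,npic=3,maxv=.05,pm=.12)"
```

```text
time: 13.08
eef_pos: [0.4597, -0.1303, 0.2818]
tcp_rot: [0.999, 0.046, 0.0, 0.004]
contact_force: [-0.1, 0.7, -8.5]
opening: 0.337
finger_force: 84.3
pred [-0.021  0.072  0.033]
t13.07 a-0.0188 phi-0.0081 yaw5.26 area273 w48 pos[ 0.4597 -0.1303  0.2818]
t13.12 a-0.0162 phi-0.0083 yaw5.28 area281 w49 pos[ 0.4597 -0.1302  0.2818]
t13.18 a-0.0153 phi-0.0071 yaw5.28 area267 w48 pos[ 0.4597 -0.1302  0.2819]
est [-0.014  0.01   0.029] force [-0.5 -0.4 -8.4] grip 84
phi [-0.006, -0.002, 0.001, 0.001, -0.001] 
a [-0.007, -0.002, 0.0, 0.0, 0.0, 0.0, -0.0, -0.0, -0.0, -0.0, -0.0] 
y [0.004, 0.007, 0.009, 0.009, 0.009] Y -0.015 max rel 0.008
[-0.001, -0.011, -0.0, 0.0003, 0.0, 0.0001]
[-0.006, -0.019, -0.0, 0.0015, 0.0, 0.0005]
[-0.012, -0.023, -0.0, 0.0024, 0.0, 0.001]
[-0.017, -0.024, -0.001, 0.0024, 0.0, 0.0014]
[-0.018, -0.024, -0.001, 0.002, 0.0, 0.0015]
```

```bash
python3 -c "
from g import *
step([.454,-.15,.282],4.2,6,npic=0,x0=[-.014,.012,.03],maxv=.08,pm=.12,wg=2)"
```

```text
est [-0.014  0.012  0.03 ] force [-0.5 -0.4 -8.4] grip 84
phi [0.006, 0.008, 0.007, 0.002, -0.003, -0.009] 
a [-0.005, -0.001, -0.0, -0.003, -0.007, -0.008, -0.006, -0.003, -0.001, 0.0, 0.0, 0.0] 
y [0.004, 0.004, 0.002, -0.003, -0.008, -0.011] Y -0.022 max rel 0.018
[-0.001, -0.01, -0.0, 0.0039, 0.0, 0.0002]
[-0.004, -0.012, -0.0, 0.0048, 0.0, 0.0012]
[-0.009, -0.007, -0.0, 0.0042, 0.0, 0.003]
[-0.015, 0.002, -0.0, 0.0028, -0.0, 0.0047]
[-0.018, 0.015, -0.0, 0.001, -0.0, 0.0057]
[-0.019, 0.022, -0.0, -0.0007, -0.0, 0.0059]
```

```bash
python3 -m handwheel '[[-0.001,-0.01,0,0.0039,0,0.0002,-1],[-0.004,-0.012,0,0.0048,0,0.0012,-1],[-0.009,-0.007,0,0.0042,0,0.003,-1],[-0.015,0.002,0,0.0028,0,0.0047,-1],[-0.018,0.015,0,0.001,0,0.0057,-1],[-0.019,0.022,0,-0.0007,0,0.0059,-1]]'
python3 -c "
from g import *
step([.449,-.165,.282],3,6,npic=3,maxv=.1,pm=.12,wg=6)"
```

```text
time: 13.98
eef_pos: [0.453, -0.1409, 0.282]
tcp_rot: [0.999, 0.036, 0.0, 0.005]
contact_force: [-0.0, 0.9, -8.3]
opening: 0.342
finger_force: 84.3
pred [-0.008  0.017  0.03 ]
t13.97 a+0.0151 phi-0.0092 yaw4.12 area275 w49 pos[ 0.453  -0.1409  0.282 ]
t14.03 a+0.0155 phi-0.0097 yaw4.12 area283 w48 pos[ 0.453  -0.1411  0.282 ]
t14.07 a+0.0245 phi-0.0090 yaw4.12 area276 w49 pos[ 0.453  -0.1407  0.282 ]
est [0.03  0.129 0.037] force [-0.9 -0.6 -8.6] grip 84
phi [-0.036, -0.027, -0.02, -0.013, -0.007, -0.002] 
a [0.022, 0.007, 0.001, -0.0, 0.001, 0.002, 0.001, 0.001, 0.0, -0.0, -0.0, -0.0] 
y [-0.012, -0.024, -0.028, -0.029, -0.028, -0.027] Y -0.027 max rel 0.066
[-0.001, 0.031, 0.0, -0.0087, -0.0, 0.0002]
[-0.003, 0.058, 0.001, -0.006, -0.0001, 0.0013]
[-0.007, 0.068, 0.001, -0.0036, -0.0001, 0.0031]
[-0.011, 0.067, 0.0, -0.0015, -0.0001, 0.005]
[-0.014, 0.063, 0.0, 0.0005, -0.0001, 0.0061]
[-0.014, 0.061, 0.0, 0.0021, -0.0001, 0.0063]
```

```bash
sed -i 's/\.0015\*\*2/.0025**2/' g.py; python3 -m handwheel '[[-0.001,0.026,0,-0.0087,0,0.0002,-1],[-0.003,0.05,0.001,-0.006,-0.0001,0.0013,-1],[-0.007,0.063,0.001,-0.0036,-0.0001,0.0031,-1],[-0.011,0.065,0,-0.0015,-0.0001,0.005,-1],[-0.014,0.063,0,0.0005,-0.0001,0.0061,-1],[-0.014,0.061,0,0.0021,-0.0001,0.0063,-1]]'
python3 -c "
from g import *
step([.445,-.192,.282],1.8,5,npic=3,maxv=.1,pm=.12,wg=6)"
```

```text
time: 14.88
eef_pos: [0.4491, -0.165, 0.2821]
tcp_rot: [1.0, 0.026, -0.0, 0.001]
contact_force: [-0.2, -0.5, -8.8]
opening: 0.344
finger_force: 84.3
pred [ 0.002 -0.002  0.037]
t14.88 a-0.0988 phi-0.0017 yaw3.01 area266 w49 pos[ 0.4491 -0.165   0.2821]
t14.93 a-0.1153 phi-0.0015 yaw3.02 area268 w49 pos[ 0.4491 -0.1649  0.2821]
t14.97 a-0.1253 phi-0.0020 yaw3.03 area268 w49 pos[ 0.4492 -0.1649  0.2821]
est [-0.141 -0.312  0.024] force [ 0.7  0.3 -8. ] grip 84
phi [0.12, 0.12, 0.12, 0.12, 0.023] 
a [-0.15, -0.138, -0.13, -0.129, -0.121, -0.097, -0.057, -0.027, -0.008, 0.0, 0.002] 
y [0.012, 0.025, 0.024, 0.012, -0.001] Y -0.03 max rel 0.273
[-0.001, -0.032, -0.0, 0.0389, 0.0001, 0.0004]
[-0.004, -0.065, -0.0, 0.0389, 0.0002, 0.0022]
[-0.01, -0.066, 0.0, 0.0389, 0.0003, 0.0047]
[-0.013, -0.037, 0.0, 0.0389, 0.0004, 0.0064]
[-0.014, -0.006, 0.0, 0.008, 0.0001, 0.0069]
```

```bash
python3 - <<'E'
t=open('h.py').read()
t+='''
def frames(npic,h=.215,win=12):
    S=[];Is=[]
    for _ in range(npic): S.append(monitor.get_state());Is.append(eyes.read_camera("top").astype(float))
    pos=np.mean([s["eef_pos"] for s in S],0);Rm=Ro.from_quat([s["tcp_rot"] for s in S]).mean()*Ro.from_rotvec([np.pi,0,0])
    x=Rm.apply([1,0,0]);yaw=np.degrees(np.arctan2(x[1],x[0]));phi=(Ro.from_matrix(Rz(yaw)).inv()*Rm).as_rotvec()[0];ax=pos+Rm.apply([.14,0,0])
    f=lambda a: proj("top",ax+Rz(yaw)@np.array([0,-h*np.sin(a),h*np.cos(a)]))[0]
    p=f(0.);g=(f(.05)-f(-.05))/.1;u,v=p.round().astype(int);x0,y0,x1,y1=max(u-55,0),max(v-win,0),u+55,v+win;out=[]
    for s,I in zip(S,Is):
        W=np.clip((I[...,1]-I[...,2]-75)/50,0,1)[y0:y1,x0:x1];n,lab,st,_=cv2.connectedComponentsWithStats((W>.3).astype(np.uint8))
        k=[i for i in range(1,n) if st[i,4]>12 and st[i,1]>0 and st[i,1]+st[i,3]<y1-y0]
        m=cv2.dilate(np.isin(lab,k).astype(np.uint8),np.ones((3,3)));W=W*m;vv,uu=np.mgrid[y0:y1,x0:x1]
        c=np.array([(W*uu).sum(),(W*vv).sum()])/W.sum();xs=np.flatnonzero(m.sum(0))
        out.append(dict(t=s["time"],a=float((c-p)@g/(g@g)),phi=phi,yaw=yaw,area=int(W.sum()),w=int(xs[-1]-xs[0]),pos=pos))
    return out
'''
open('h.py','w').write(t)
g=open('g.py').read().replace("M=[measure() for _ in range(npic)]","M=frames(npic) if npic else []").replace(".0025**2",".002**2");open('g.py','w').write(g)
E
python3 -c "
from g import *
step([.449,-.165,.282],3,4,npic=0,x0=[-.139,-.30,.02],maxv=.15,pm=.15,wg=.02)"
```

```text
est [-0.139 -0.3    0.02 ] force [ 0.7  0.3 -8. ] grip 84
phi [0.15, 0.107, 0.04, 0.008] 
a [-0.133, -0.1, -0.057, -0.027, -0.022, -0.01, -0.003, 0.0, 0.001, 0.0] 
y [0.019, 0.037, 0.056, 0.068] Y -0.0 max rel 0.286
[-0.0, -0.047, -0.0, 0.0484, 0.0, 0.0]
[-0.0, -0.094, -0.0, 0.0347, 0.0, 0.0001]
[-0.0, -0.141, -0.0, 0.0134, 0.0, 0.0002]
[-0.001, -0.171, -0.0, 0.0032, 0.0, 0.0002]
```

```bash
python3 -c "
from g import *
step([.449,-.165,.282],3,4,npic=0,x0=[-.139,-.30,.02],maxv=.07,pm=.15,wg=.02)"
```

```text
est [-0.139 -0.3    0.02 ] force [ 0.7  0.3 -8. ] grip 84
phi [0.15, 0.15, 0.077, 0.005] 
a [-0.15, -0.133, -0.099, -0.063, -0.049, -0.027, -0.01, -0.001, 0.001, 0.001] 
y [0.009, 0.017, 0.026, 0.035] Y -0.0 max rel 0.301
[-0.0, -0.022, -0.0, 0.0484, 0.0, 0.0]
[-0.0, -0.044, 0.0, 0.0484, 0.0, 0.0001]
[-0.0, -0.066, 0.0, 0.0251, 0.0, 0.0002]
[-0.001, -0.088, 0.0, 0.0022, 0.0, 0.0002]
```

```bash
python3 -m handwheel '[[0,-0.022,0,0.0484,0,0,-1],[0,-0.044,0,0.0484,0,0.0001,-1],[0,-0.066,0,0.0251,0,0.0002,-1],[-0.001,-0.088,0,0.0022,0,0.0002,-1]]'
python3 -c "
from g import *
step([.455,-.13,.282],3,3,npic=4,maxv=.0001,pm=.12)"
```

```text
time: 15.52
eef_pos: [0.4469, -0.1296, 0.2821]
tcp_rot: [1.0, 0.026, 0.0, -0.0]
contact_force: [-0.8, 0.3, -8.3]
opening: 0.342
finger_force: 84.4
pred [-0.063  0.153  0.02 ]
t15.53 a-0.0510 phi+0.0020 yaw3.09 area295 w51 pos[ 0.4468 -0.1285  0.2822]
t15.57 a-0.0491 phi+0.0020 yaw3.09 area297 w51 pos[ 0.4468 -0.1285  0.2822]
t15.62 a-0.0424 phi+0.0020 yaw3.09 area295 w51 pos[ 0.4468 -0.1285  0.2822]
t15.68 a-0.0349 phi+0.0020 yaw3.09 area297 w51 pos[ 0.4468 -0.1285  0.2822]
est [-0.03   0.105  0.021] force [ 0.1 -1.2 -9.3] grip 84
phi [-0.009, -0.008, -0.005] 
a [-0.019, -0.012, -0.007, -0.005, -0.003, -0.002, -0.001, -0.001, -0.001] 
y [0.0, 0.0, 0.0] Y -0.001 max rel 0.02
[0.004, -0.0, 0.0, -0.004, -0.0001, 0.0001]
[0.016, -0.0, 0.0, -0.004, -0.0001, 0.0003]
[0.02, -0.001, 0.001, -0.0028, -0.0001, 0.0004]
```

```bash
python3 -m handwheel '[[0,0,0,-0.004,-0.0001,0.0001,-1],[0,0,0,-0.004,-0.0001,0.0003,-1],[0,0,0,-0.0028,-0.0001,0.0004,-1]]'
python3 -c "
from g import *
step([.446,-.145,.282],2.5,4,npic=4,maxv=.06,pm=.12,wg=1)"
```

```text
time: 16.1
eef_pos: [0.4469, -0.1303, 0.282]
tcp_rot: [1.0, 0.025, -0.0, 0.002]
contact_force: [0.4, 0.3, -8.6]
opening: 0.338
finger_force: 84.3
pred [-0.007  0.026  0.021]
t16.10 a-0.0093 phi-0.0037 yaw2.88 area297 w51 pos[ 0.4469 -0.1303  0.282 ]
t16.15 a-0.0074 phi-0.0037 yaw2.88 area299 w50 pos[ 0.4469 -0.1303  0.282 ]
t16.20 a-0.0075 phi-0.0037 yaw2.88 area299 w50 pos[ 0.4469 -0.1303  0.282 ]
t16.25 a-0.0066 phi-0.0037 yaw2.88 area299 w51 pos[ 0.4469 -0.1303  0.282 ]
est [-0.006  0.002  0.021] force [-0.6 -0.1 -7.1] grip 84
phi [0.002, 0.003, 0.001, -0.002] 
a [-0.003, -0.002, -0.002, -0.003, -0.002, -0.001, -0.0, 0.0, 0.0, 0.0] 
y [0.002, 0.002, 0.001, -0.0] Y -0.016 max rel 0.008
[-0.0, -0.005, -0.0, 0.0019, 0.0002, 0.0002]
[-0.002, -0.006, -0.0, 0.0021, 0.0002, 0.0011]
[-0.004, -0.004, -0.0, 0.0015, 0.0002, 0.0019]
[-0.004, -0.002, -0.0, 0.0005, 0.0002, 0.0022]
```

```bash
python3 -c "
from g import *
step([.444,-.15,.282],2.,5,npic=0,x0=[-.006,.005,.021],maxv=.08,pm=.12,wg=6)"
```

```text
est [-0.006  0.005  0.021] force [-0.6 -0.1 -7.1] grip 84
phi [0.015, 0.014, 0.007, -0.002, -0.011] 
a [-0.002, -0.001, -0.004, -0.011, -0.012, -0.009, -0.004, -0.001, 0.0, 0.0, 0.0] 
y [0.001, -0.002, -0.008, -0.016, -0.02] Y -0.022 max rel 0.02
[-0.001, -0.003, -0.0, 0.0061, 0.0002, 0.0003]
[-0.003, 0.003, -0.0, 0.0058, 0.0002, 0.0016]
[-0.007, 0.017, 0.0, 0.0035, 0.0002, 0.0034]
[-0.009, 0.035, 0.0, 0.0005, 0.0002, 0.0046]
[-0.01, 0.045, 0.0, -0.0023, 0.0002, 0.0049]
```

```bash
python3 -m handwheel '[[-0.001,-0.003,0,0.0061,0.0002,0.0003,-1],[-0.003,0.003,0,0.0058,0.0002,0.0016,-1],[-0.007,0.017,0,0.0035,0.0002,0.0034,-1],[-0.009,0.035,0,0.0005,0.0002,0.0046,-1],[-0.01,0.045,0,-0.0023,0.0002,0.0049,-1]]'
python3 -c "
from g import *
step([.441,-.175,.282],1.,5,npic=4,maxv=.08,pm=.12,wg=6)"
```

```text
time: 16.92
eef_pos: [0.4438, -0.1488, 0.2822]
tcp_rot: [1.0, 0.017, 0.0, 0.006]
contact_force: [-0.2, 0.2, -7.9]
opening: 0.345
finger_force: 84.3
pred [-0.012  0.024  0.021]
t16.93 a-0.0265 phi-0.0118 yaw2.00 area302 w51 pos[ 0.4438 -0.1487  0.2822]
t16.98 a-0.0255 phi-0.0118 yaw2.00 area300 w51 pos[ 0.4438 -0.1487  0.2822]
t17.02 a-0.0270 phi-0.0118 yaw2.00 area300 w51 pos[ 0.4438 -0.1487  0.2822]
t17.07 a-0.0299 phi-0.0118 yaw2.00 area304 w51 pos[ 0.4438 -0.1487  0.2822]
est [-0.032 -0.069  0.017] force [ 0.5 -0.4 -8.3] grip 84
phi [0.059, 0.051, 0.023, -0.001, -0.018] 
a [-0.019, -0.016, -0.018, -0.02, -0.026, -0.02, -0.009, -0.002, 0.0, 0.001, 0.0] 
y [0.01, 0.006, -0.004, -0.014, -0.024] Y -0.029 max rel 0.086
[-0.001, -0.025, -0.0, 0.0222, -0.0001, 0.0003]
[-0.003, -0.016, -0.0, 0.0196, -0.0, 0.0018]
[-0.006, 0.006, 0.0, 0.0108, -0.0001, 0.0039]
[-0.009, 0.03, 0.001, 0.0031, -0.0001, 0.0053]
[-0.009, 0.054, 0.001, -0.0023, -0.0002, 0.0056]
```

```bash
python3 -m handwheel '[[-0.001,-0.025,0,0.0222,-0.0001,0.0003,-1],[-0.003,-0.016,0,0.0196,0,0.0018,-1],[-0.006,0.006,0,0.0108,-0.0001,0.0039,-1],[-0.009,0.03,0.001,0.0031,-0.0001,0.0053,-1],[-0.009,0.054,0.001,-0.0023,-0.0002,0.0056,-1]]'
python3 -c "
from g import *
step([.438,-.197,.282],.3,5,npic=4,maxv=.08,pm=.12,wg=6)"
```

```text
time: 17.75
eef_pos: [0.4409, -0.1705, 0.282]
tcp_rot: [1.0, 0.009, 0.0, 0.01]
contact_force: [0.1, -0.5, -8.2]
opening: 0.342
finger_force: 84.4
pred [-0.026  0.04   0.017]
t17.75 a-0.0218 phi-0.0200 yaw0.99 area305 w51 pos[ 0.441  -0.1708  0.282 ]
t17.80 a-0.0127 phi-0.0200 yaw0.99 area304 w51 pos[ 0.441  -0.1708  0.282 ]
t17.85 a-0.0103 phi-0.0200 yaw0.99 area304 w51 pos[ 0.441  -0.1708  0.282 ]
t17.90 a-0.0092 phi-0.0200 yaw0.99 area307 w51 pos[ 0.441  -0.1708  0.282 ]
est [-0.007  0.018  0.017] force [ 0.5 -1.3 -8.7] grip 84
phi [0.015, 0.018, 0.01, -0.002, -0.014] 
a [-0.002, -0.001, -0.006, -0.014, -0.016, -0.012, -0.005, -0.001, 0.0, 0.0, 0.0] 
y [0.001, -0.003, -0.011, -0.021, -0.026] Y -0.029 max rel 0.02
[-0.001, -0.003, -0.0, 0.0103, 0.0001, 0.0002]
[-0.003, 0.006, 0.0, 0.0113, 0.0001, 0.0012]
[-0.006, 0.025, 0.0, 0.0088, 0.0001, 0.0026]
[-0.008, 0.049, 0.001, 0.0049, 0.0, 0.0036]
[-0.009, 0.062, 0.001, 0.0013, 0.0, 0.0038]
```

```bash
python3 -m handwheel '[[-0.001,-0.003,0,0.0103,0.0001,0.0002,-1],[-0.003,0.006,0,0.0113,0.0001,0.0012,-1],[-0.006,0.025,0,0.0088,0.0001,0.0026,-1],[-0.008,0.049,0.001,0.0049,0,0.0036,-1],[-0.009,0.062,0.001,0.0013,0,0.0038,-1]]'
python3 -c "
from g import *
step([.435,-.22,.282],-.5,5,npic=4,maxv=.08,pm=.12,wg=6)"
```

```text
time: 18.58
eef_pos: [0.4378, -0.1955, 0.282]
tcp_rot: [1.0, 0.003, 0.0, 0.008]
contact_force: [0.3, -0.1, -8.7]
opening: 0.34
finger_force: 84.3
pred [-0.016  0.031  0.017]
t18.57 a-0.0195 phi-0.0150 yaw0.30 area308 w51 pos[ 0.4378 -0.1954  0.282 ]
t18.62 a-0.0144 phi-0.0150 yaw0.30 area310 w52 pos[ 0.4378 -0.1954  0.282 ]
t18.68 a-0.0150 phi-0.0150 yaw0.30 area311 w51 pos[ 0.4378 -0.1954  0.282 ]
t18.73 a-0.0162 phi-0.0150 yaw0.30 area306 w51 pos[ 0.4378 -0.1954  0.282 ]
est [-0.017 -0.035  0.013] force [-0.3 -0.5 -9. ] grip 84
phi [0.035, 0.034, 0.018, -0.001, -0.015] 
a [-0.007, -0.005, -0.01, -0.016, -0.02, -0.015, -0.007, -0.002, 0.0, 0.001, 0.0] 
y [0.006, 0.003, -0.007, -0.017, -0.024] Y -0.027 max rel 0.048
[-0.0, -0.016, -0.0, 0.0156, -0.0, 0.0003]
[-0.002, -0.01, -0.0, 0.0152, -0.0, 0.0015]
[-0.005, 0.013, 0.0, 0.0101, -0.0, 0.0031]
[-0.007, 0.037, 0.001, 0.0041, -0.0001, 0.0043]
[-0.007, 0.056, 0.001, -0.0005, -0.0001, 0.0046]
```

```bash
python3 -m handwheel '[[0,-0.016,0,0.0156,0,0.0003,-1],[-0.002,-0.01,0,0.0152,0,0.0015,-1],[-0.005,0.013,0,0.0101,0,0.0031,-1],[-0.007,0.037,0.001,0.0041,-0.0001,0.0043,-1],[-0.007,0.056,0.001,-0.0005,-0.0001,0.0046,-1]]'
python3 -c "
from g import *
step([.432,-.244,.282],-1.3,5,npic=4,maxv=.08,pm=.12,wg=6)"
```

```text
time: 19.4
eef_pos: [0.4351, -0.2179, 0.282]
tcp_rot: [1.0, -0.005, -0.0, 0.009]
contact_force: [-0.6, 0.3, -8.3]
opening: 0.339
finger_force: 84.3
pred [-0.02   0.035  0.013]
t19.40 a-0.0214 phi-0.0171 yaw-0.52 area309 w51 pos[ 0.4352 -0.218   0.282 ]
t19.45 a-0.0156 phi-0.0171 yaw-0.52 area309 w51 pos[ 0.4352 -0.218   0.282 ]
t19.50 a-0.0156 phi-0.0171 yaw-0.52 area312 w51 pos[ 0.4352 -0.218   0.282 ]
t19.55 a-0.0150 phi-0.0171 yaw-0.52 area311 w51 pos[ 0.4352 -0.218   0.282 ]
est [-0.015 -0.011  0.011] force [-0.3 -0.2 -8.8] grip 84
phi [0.028, 0.029, 0.015, -0.002, -0.015] 
a [-0.006, -0.004, -0.009, -0.016, -0.019, -0.014, -0.006, -0.001, 0.0, 0.001, 0.0] 
y [0.004, 0.001, -0.009, -0.019, -0.026] Y -0.029 max rel 0.039
[-0.0, -0.011, -0.0, 0.0137, 0.0, 0.0003]
[-0.002, -0.004, -0.0, 0.014, 0.0, 0.0014]
[-0.005, 0.019, 0.0, 0.0097, 0.0, 0.003]
[-0.007, 0.043, 0.0, 0.0044, -0.0, 0.0041]
[-0.007, 0.06, 0.001, 0.0001, -0.0, 0.0044]
```

```bash
python3 -m handwheel '[[0,-0.011,0,0.0137,0,0.0003,-1],[-0.002,-0.004,0,0.014,0,0.0014,-1],[-0.005,0.019,0,0.0097,0,0.003,-1],[-0.007,0.043,0,0.0044,0,0.0041,-1],[-0.007,0.06,0.001,0.0001,0,0.0044,-1]]'
python3 -c "
from g import *
step([.429,-.266,.282],-2,5,npic=4,maxv=.08,pm=.12,wg=6)"
```

```text
time: 20.23
eef_pos: [0.4321, -0.2419, 0.282]
tcp_rot: [1.0, -0.011, 0.0, 0.008]
contact_force: [-0.0, -0.6, -8.3]
opening: 0.339
finger_force: 84.4
pred [-0.019  0.034  0.011]
t20.23 a-0.0230 phi-0.0165 yaw-1.32 area310 w51 pos[ 0.4321 -0.2419  0.2819]
t20.27 a-0.0176 phi-0.0165 yaw-1.32 area311 w51 pos[ 0.4321 -0.2419  0.2819]
t20.32 a-0.0179 phi-0.0165 yaw-1.32 area310 w51 pos[ 0.4321 -0.2419  0.2819]
t20.38 a-0.0189 phi-0.0165 yaw-1.32 area310 w51 pos[ 0.4321 -0.2419  0.2819]
est [-0.019 -0.034  0.006] force [ 0.2  0.5 -8.7] grip 84
phi [0.036, 0.035, 0.019, -0.0, -0.015] 
a [-0.009, -0.005, -0.011, -0.016, -0.02, -0.015, -0.007, -0.002, 0.0, 0.001, 0.0] 
y [0.007, 0.004, -0.006, -0.016, -0.023] Y -0.027 max rel 0.051
[-0.0, -0.018, -0.0, 0.0161, -0.0, 0.0002]
[-0.002, -0.012, -0.0, 0.016, -0.0, 0.0012]
[-0.004, 0.012, -0.0, 0.0108, -0.0, 0.0027]
[-0.006, 0.036, 0.0, 0.0046, -0.0, 0.0037]
[-0.006, 0.054, 0.0, -0.0001, -0.0001, 0.0039]
```

```bash
python3 -m handwheel '[[0,-0.018,0,0.0161,0,0.0002,-1],[-0.002,-0.012,0,0.016,0,0.0012,-1],[-0.004,0.012,0,0.0108,0,0.0027,-1],[-0.006,0.036,0,0.0046,0,0.0037,-1],[-0.006,0.054,0,-0.0001,0,0.0039,-1]]'
python3 -c "
from g import *
step([.427,-.2843,.282],-2.5,5,npic=4,maxv=.08,pm=.12,wg=6)"
```

```text
time: 21.05
eef_pos: [0.4292, -0.2634, 0.2823]
tcp_rot: [1.0, -0.018, 0.0, 0.009]
contact_force: [-0.3, -0.2, -8.8]
opening: 0.339
finger_force: 84.3
pred [-0.02   0.035  0.006]
t21.05 a-0.0140 phi-0.0171 yaw-2.02 area307 w51 pos[ 0.4292 -0.2635  0.2823]
t21.10 a-0.0082 phi-0.0171 yaw-2.02 area307 w51 pos[ 0.4292 -0.2635  0.2823]
t21.15 a-0.0065 phi-0.0171 yaw-2.02 area306 w51 pos[ 0.4292 -0.2635  0.2823]
t21.20 a-0.0051 phi-0.0171 yaw-2.02 area307 w51 pos[ 0.4292 -0.2635  0.2823]
est [-0.004  0.014  0.005] force [ 0.6 -0.3 -8.1] grip 84
phi [0.011, 0.014, 0.008, -0.001, -0.01] 
a [-0.0, -0.001, -0.004, -0.01, -0.012, -0.009, -0.004, -0.001, 0.0, 0.0, 0.0] 
y [0.0, -0.003, -0.009, -0.017, -0.021] Y -0.023 max rel 0.015
[-0.0, -0.001, 0.0, 0.0083, -0.0001, 0.0002]
[-0.001, 0.007, 0.0, 0.0092, -0.0001, 0.0009]
[-0.003, 0.022, 0.001, 0.0073, -0.0001, 0.0019]
[-0.004, 0.04, 0.001, 0.0044, -0.0001, 0.0026]
[-0.004, 0.05, 0.001, 0.0017, -0.0001, 0.0028]
```

```bash
python3 -m handwheel '[[0,-0.001,0,0.0083,-0.0001,0.0002,-1],[-0.001,0.007,0,0.0092,-0.0001,0.0009,-1],[-0.003,0.022,0.001,0.0073,-0.0001,0.0019,-1],[-0.004,0.04,0.001,0.0044,-0.0001,0.0026,-1],[-0.004,0.05,0.001,0.0017,-0.0001,0.0028,-1]]'
python3 -c "
from g import *
step([.427,-.2843,.282],-2.5,5,npic=4,maxv=.04,pm=.12,wg=4)"
```

```text
time: 21.88
eef_pos: [0.4269, -0.2832, 0.2822]
tcp_rot: [1.0, -0.022, 0.0, 0.006]
contact_force: [0.7, -0.3, -7.9]
opening: 0.343
finger_force: 84.3
pred [-0.012  0.024  0.005]
t21.88 a-0.0215 phi-0.0111 yaw-2.52 area303 w51 pos[ 0.427  -0.2831  0.2822]
t21.93 a-0.0197 phi-0.0111 yaw-2.52 area306 w51 pos[ 0.427  -0.2831  0.2822]
t21.98 a-0.0205 phi-0.0111 yaw-2.52 area304 w51 pos[ 0.427  -0.2831  0.2822]
t22.02 a-0.0225 phi-0.0111 yaw-2.52 area303 w51 pos[ 0.427  -0.2831  0.2822]
est [-0.024 -0.05   0.   ] force [-0.3  0.4 -9. ] grip 84
phi [0.028, 0.023, 0.014, 0.005, -0.005] 
a [-0.02, -0.009, -0.005, -0.008, -0.01, -0.007, -0.003, -0.001, 0.0, 0.0, 0.0] 
y [0.005, 0.01, 0.009, 0.004, 0.001] Y -0.002 max rel 0.05
[0.0, -0.013, -0.0, 0.0122, -0.0001, 0.0]
[0.0, -0.025, -0.0, 0.0106, -0.0001, 0.0]
[0.0, -0.023, 0.0, 0.0078, -0.0001, 0.0]
[0.0, -0.011, 0.0, 0.0048, -0.0001, 0.0]
[0.0, -0.004, 0.0, 0.0016, -0.0001, 0.0]
```

```bash
python3 -m handwheel '[[0,-0.013,0,0.0122,-0.0001,0,-1],[0,-0.025,0,0.0106,-0.0001,0,-1],[0,-0.023,0,0.0078,-0.0001,0,-1],[0,-0.011,0,0.0048,-0.0001,0,-1],[0,-0.004,0,0.0016,-0.0001,0,-1]]'
python3 -c "
from g import *
step([.427,-.2843,.282],-2.5,4,npic=4,maxv=.04,pm=.12,wg=4)
I=eyes.read_camera('top')[:,:,::-1];S=eyes.read_camera('side')[:,:,::-1]
cv2.imwrite('pics/hov.png',np.hstack([cv2.resize(I[90:290,300:480],(432,480)),cv2.resize(S[20:240,230:390],(349,480))]))"
```

```text
time: 22.7
eef_pos: [0.4271, -0.2814, 0.2823]
tcp_rot: [1.0, -0.022, -0.0, 0.003]
contact_force: [-0.4, 0.3, -7.8]
opening: 0.338
finger_force: 84.3
pred [-0.01   0.016  0.   ]
t22.70 a-0.0099 phi-0.0063 yaw-2.50 area302 w50 pos[ 0.4271 -0.2814  0.2822]
t22.75 a-0.0072 phi-0.0063 yaw-2.50 area301 w50 pos[ 0.4271 -0.2814  0.2822]
t22.80 a-0.0054 phi-0.0063 yaw-2.50 area302 w50 pos[ 0.4271 -0.2814  0.2822]
t22.85 a-0.0061 phi-0.0063 yaw-2.50 area302 w50 pos[ 0.4271 -0.2814  0.2822]
est [-0.005 -0.001 -0.001] force [-0.   0.5 -8.5] grip 84
phi [0.005, 0.006, 0.003, -0.002] 
a [-0.003, -0.002, -0.003, -0.004, -0.003, -0.001, -0.0, 0.0, 0.0, 0.0] 
y [0.002, 0.001, -0.001, -0.002] Y -0.003 max rel 0.009
[0.0, -0.004, 0.0, 0.0032, 0.0, -0.0]
[0.0, -0.003, 0.0, 0.0035, 0.0, -0.0]
[0.0, 0.002, 0.0, 0.0025, 0.0, -0.0]
[0.0, 0.005, 0.0, 0.0012, 0.0, -0.0]
```

View pics/hov.png

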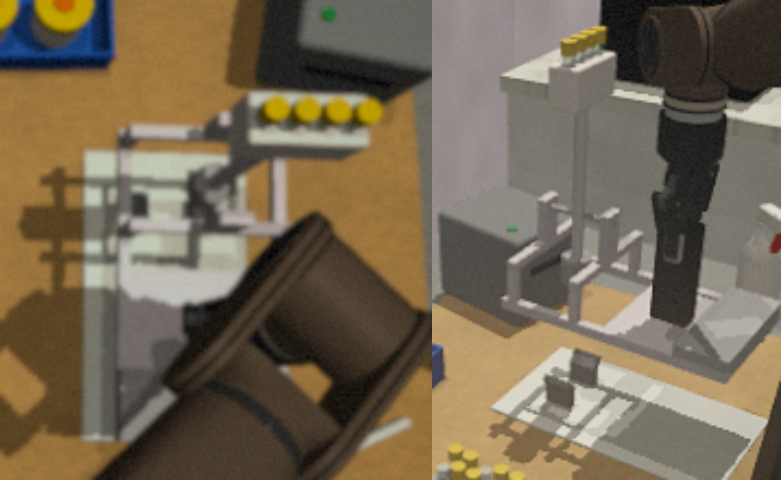

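The carrier hangs level above the empty dock: its cheeks are at about (560,390) and (585,365) in the crop, below the yokes, and the tower is plumb. Now lowering in stages.

```bash
python3 -c "
from g import *
step([.427,-.2843,.21],-2.5,5,npic=3,maxv=.04,pm=.12,wg=6)"
```

```text
pred [-0.003  0.015 -0.001]
t23.00 a-0.0067 phi-0.0054 yaw-2.49 area302 w50 pos[ 0.4271 -0.281   0.2821]
t23.05 a-0.0069 phi-0.0054 yaw-2.49 area301 w50 pos[ 0.4271 -0.281   0.2821]
t23.10 a-0.0087 phi-0.0054 yaw-2.49 area304 w50 pos[ 0.4271 -0.281   0.2821]
est [-0.01  -0.021 -0.006] force [-0.4  0.2 -8.6] grip 84
phi [0.011, 0.012, 0.008, 0.002, -0.004] 
a [-0.004, -0.001, -0.002, -0.005, -0.006, -0.004, -0.002, -0.0, 0.0, 0.0, 0.0] 
y [0.004, 0.005, 0.003, -0.001, -0.003] Y -0.003 max rel 0.02
[0.0, -0.011, 0.01, 0.0054, 0.0001, 0.0]
[0.0, -0.013, 0.057, 0.0057, 0.0001, 0.0]
[0.0, -0.008, 0.123, 0.0044, 0.0001, 0.0]
[0.0, 0.0, 0.17, 0.0025, 0.0001, 0.0001]
[0.0, 0.005, 0.18, 0.0006, 0.0001, 0.0001]
```

```bash
python3 -m handwheel '[[0,-0.011,0.01,0.0054,0.0001,0,-1],[0,-0.013,0.057,0.0057,0.0001,0,-1],[0,-0.008,0.123,0.0044,0.0001,0,-1],[0,0,0.17,0.0025,0.0001,0,-1],[0,0.006,0.18,0.0006,0.0001,0,-1]]'
python3 -c "
from g import *
step([.427,-.2843,.160],-2.5,5,npic=4,maxv=.03,pm=.12,wg=8)"
```

```text
time: 23.78
eef_pos: [0.4256, -0.2826, 0.2068]
tcp_rot: [1.0, -0.022, -0.002, -0.0]
contact_force: [-0.5, 0.7, -8.4]
opening: 0.343
finger_force: 84.3
pred [-0.006  0.011 -0.006]
t23.77 a-0.0346 phi-0.0019 yaw-2.49 area251 w46 pos[ 0.4263 -0.2833  0.2085]
t23.82 a-0.0319 phi-0.0019 yaw-2.49 area252 w47 pos[ 0.4263 -0.2833  0.2085]
t23.88 a-0.0318 phi-0.0019 yaw-2.49 area254 w47 pos[ 0.4263 -0.2833  0.2085]
t23.93 a-0.0309 phi-0.0019 yaw-2.49 area255 w47 pos[ 0.4263 -0.2833  0.2085]
est [-0.031 -0.004  0.005] force [ 0.4  0.1 -8.3] grip 84
phi [0.022, 0.016, 0.01, 0.003, -0.005] 
a [-0.024, -0.013, -0.007, -0.008, -0.01, -0.008, -0.003, -0.001, 0.0, 0.0, 0.0] 
y [0.004, 0.007, 0.007, 0.004, 0.001] Y -0.0 max rel 0.05
[-0.0, -0.009, 0.007, 0.0085, -0.0004, 0.0]
[-0.0, -0.019, 0.04, 0.0067, -0.0004, 0.0]
[-0.001, -0.019, 0.087, 0.0045, -0.0004, 0.0]
[-0.001, -0.009, 0.12, 0.0024, -0.0004, 0.0]
[-0.001, -0.002, 0.127, -0.0001, -0.0004, 0.0]
```

```bash
python3 -m handwheel '[[0,-0.009,0.007,0.0085,-0.0004,0,-1],[0,-0.019,0.04,0.0067,-0.0004,0,-1],[0,-0.019,0.087,0.0045,-0.0004,0,-1],[0,-0.009,0.12,0.0024,-0.0004,0,-1],[0,-0.001,0.125,0,-0.0004,0,-1]]'
python3 -c "
from g import *
step([.427,-.2843,.128],-2.5,5,npic=4,maxv=.02,pm=.05,wg=12)"
```

```text
time: 24.6
eef_pos: [0.4262, -0.283, 0.1584]
tcp_rot: [1.0, -0.022, -0.002, 0.001]
contact_force: [0.3, 0.8, -7.6]
opening: 0.338
finger_force: 84.3
pred [-0.01   0.015  0.005]
t24.60 a-0.0797 phi-0.0035 yaw-2.50 area218 w44 pos[ 0.4268 -0.2838  0.1596]
t24.65 a-0.0835 phi-0.0035 yaw-2.50 area216 w45 pos[ 0.4268 -0.2838  0.1596]
t24.70 a-0.0884 phi-0.0035 yaw-2.50 area218 w44 pos[ 0.4268 -0.2838  0.1596]
t24.75 a-0.0952 phi-0.0035 yaw-2.50 area217 w45 pos[ 0.4268 -0.2838  0.1596]
est [-0.103 -0.17   0.002] force [ 0.5  0.4 -7.6] grip 84
phi [0.05, 0.05, 0.05, 0.05, 0.05] 
a [-0.118, -0.128, -0.136, -0.142, -0.147, -0.155, -0.16, -0.165, -0.17, -0.176, -0.184] 
y [0.002, 0.005, 0.007, 0.01, 0.012] Y -0.0 max rel 2.809
[-0.0, -0.006, 0.005, 0.0174, -0.0001, 0.0]
[-0.0, -0.013, 0.026, 0.0174, -0.0001, -0.0]
[-0.001, -0.019, 0.056, 0.0174, -0.0001, -0.0]
[-0.001, -0.025, 0.078, 0.0174, -0.0001, -0.0]
[-0.001, -0.032, 0.082, 0.0174, -0.0001, -0.0]
```

```bash
python3 -c "
from g import *
step([.427,-.2843,.175],-2.5,4,npic=0,x0=[-.102,-.15,.0],maxv=.06,pm=.12,wg=.5)"
```

```text
est [-0.102 -0.15   0.   ] force [ 0.5  0.4 -7.6] grip 84
phi [0.12, 0.074, 0.021, -0.003] 
a [-0.099, -0.077, -0.05, -0.027, -0.021, -0.009, -0.002, 0.0, 0.001, 0.0] 
y [0.007, 0.015, 0.022, 0.03] Y -0.0 max rel 0.221
[-0.0, -0.019, -0.004, 0.0397, -0.0001, 0.0]
[-0.001, -0.037, -0.018, 0.0249, -0.0001, -0.0]
[-0.001, -0.056, -0.032, 0.0081, -0.0001, -0.0]
[-0.001, -0.075, -0.035, 0.0007, -0.0001, -0.0]
```

```bash
python3 -m handwheel '[[0,-0.019,-0.01,0.0397,-0.0001,0,-1],[0,-0.037,-0.024,0.0249,-0.0001,0,-1],[0,-0.056,-0.036,0.0081,-0.0001,0,-1],[0,-0.075,-0.04,0.0007,-0.0001,0,-1]]'
python3 -c "
from g import *
step([.427,-.27,.18],-2.5,4,npic=4,maxv=.04,pm=.12,wg=1)"
```

```text
time: 25.3
eef_pos: [0.4288, -0.2536, 0.1773]
tcp_rot: [1.0, -0.022, 0.0, 0.002]
contact_force: [1.1, -0.1, -8.6]
opening: 0.34
finger_force: 84.4
pred [-0.027  0.079  0.   ]
t25.30 a-0.0540 phi-0.0021 yaw-2.45 area229 w45 pos[ 0.4286 -0.2529  0.1768]
t25.35 a-0.0581 phi-0.0021 yaw-2.45 area229 w46 pos[ 0.4286 -0.2529  0.1768]
t25.40 a-0.0603 phi-0.0021 yaw-2.45 area229 w46 pos[ 0.4286 -0.2529  0.1768]
t25.45 a-0.0622 phi-0.0021 yaw-2.45 area228 w45 pos[ 0.4286 -0.2529  0.1768]
est [-0.067 -0.091 -0.003] force [-0.1 -0.8 -8.1] grip 84
phi [0.078, 0.047, 0.014, -0.002] 
a [-0.064, -0.049, -0.031, -0.018, -0.014, -0.007, -0.002, 0.0, 0.0, 0.0] 
y [0.005, 0.01, 0.015, 0.018] Y -0.017 max rel 0.144
[-0.0, -0.013, -0.001, 0.0253, 0.0003, 0.0]
[-0.001, -0.025, -0.005, 0.0154, 0.0003, 0.0001]
[-0.002, -0.038, -0.009, 0.0048, 0.0003, 0.0002]
[-0.002, -0.045, -0.01, -0.0, 0.0003, 0.0002]
```

```bash
sed -i 's/\.06\*DT,\.002\*DT/.04*DT,.02*DT/' g.py; python3 -c "
from g import *
step([.428,-.253,.18],-2.5,4,npic=0,x0=[-.065,-.08,-.08],maxv=.0001,pm=.12,wg=1)"
```

```text
est [-0.065 -0.08  -0.08 ] force [-0.1 -0.8 -8.1] grip 84
phi [0.101, 0.064, 0.02, -0.001] 
a [-0.067, -0.055, -0.039, -0.025, -0.016, -0.01, -0.006, -0.004, -0.003, -0.002] 
y [0.0, 0.0, 0.0, 0.0] Y 0.0 max rel 0.169
[-0.0, -0.0, -0.001, 0.0326, 0.0003, 0.0]
[-0.001, -0.0, -0.005, 0.0207, 0.0003, 0.0001]
[-0.001, -0.0, -0.009, 0.007, 0.0003, 0.0002]
[-0.001, -0.0, -0.009, 0.0002, 0.0003, 0.0002]
```

```bash
python3 -m handwheel '[[0,0,-0.001,0.0326,0.0003,0,-1],[0,0,-0.005,0.0207,0.0003,0.0001,-1],[0,0,-0.009,0.007,0.0003,0.0002,-1],[0,0,-0.01,0.0003,0.0003,0.0002,-1]]'
python3 -c "
from g import *
step([.428,-.265,.18],-2.5,4,npic=4,maxv=.04,pm=.12,wg=3)"
```

```text
time: 26.0
eef_pos: [0.4283, -0.2529, 0.1802]
tcp_rot: [1.0, -0.022, -0.0, 0.001]
contact_force: [-0.0, 0.9, -9.0]
opening: 0.342
finger_force: 84.4
pred [-0.025  0.087 -0.08 ]
t26.00 a-0.0202 phi-0.0019 yaw-2.46 area235 w45 pos[ 0.4283 -0.2528  0.1802]
t26.05 a-0.0146 phi-0.0019 yaw-2.46 area235 w45 pos[ 0.4283 -0.2528  0.1802]
t26.10 a-0.0081 phi-0.0019 yaw-2.46 area235 w46 pos[ 0.4283 -0.2528  0.1802]
t26.15 a-0.0035 phi-0.0019 yaw-2.46 area235 w45 pos[ 0.4283 -0.2528  0.1802]
est [ 0.001  0.09  -0.069] force [-0.9  0.5 -8.7] grip 84
phi [-0.013, -0.009, -0.003, 0.001] 
a [0.002, -0.0, -0.002, -0.002, -0.001, -0.001, -0.0, 0.0, 0.0, 0.0] 
y [-0.005, -0.009, -0.011, -0.011] Y -0.012 max rel 0.016
[0.0, 0.013, 0.0, -0.0041, 0.0001, 0.0]
[0.0, 0.022, 0.0, -0.0025, 0.0001, 0.0001]
[0.0, 0.026, 0.0, -0.0007, 0.0001, 0.0001]
[0.0, 0.028, 0.0, 0.0006, 0.0001, 0.0001]
```

```bash
python3 -m handwheel '[[0,0.013,0,-0.0045,0.0001,0,-1],[0,0.023,0,-0.0028,0.0001,0.0001,-1],[0,0.028,0,-0.0007,0.0001,0.0001,-1],[0,0.03,0,0.0006,0.0001,0.0001,-1]]'
python3 -c "
from g import *
step([.427,-.2843,.18],-2.5,5,npic=4,maxv=.06,pm=.12,wg=6)"
```

```text
time: 26.7
eef_pos: [0.4277, -0.266, 0.18]
tcp_rot: [1.0, -0.022, -0.0, -0.001]
contact_force: [0.5, 0.6, -8.3]
opening: 0.338
finger_force: 84.4
pred [-0.002  0.005 -0.069]
t26.70 a+0.0017 phi+0.0016 yaw-2.57 area239 w46 pos[ 0.4277 -0.2658  0.18  ]
t26.75 a+0.0030 phi+0.0016 yaw-2.57 area235 w45 pos[ 0.4277 -0.2658  0.18  ]
t26.80 a+0.0032 phi+0.0016 yaw-2.57 area235 w45 pos[ 0.4277 -0.2658  0.18  ]
t26.85 a+0.0039 phi+0.0016 yaw-2.57 area236 w45 pos[ 0.4277 -0.2658  0.18  ]
est [ 0.004  0.009 -0.068] force [-0.3  0.2 -8.4] grip 84
phi [0.013, 0.012, 0.007, 0.002, -0.002] 
a [0.003, 0.0, -0.003, -0.006, -0.007, -0.005, -0.002, -0.001, 0.0, 0.0, 0.0] 
y [-0.002, -0.006, -0.01, -0.015, -0.018] Y -0.019 max rel 0.012
[0.0, 0.005, -0.0, 0.0036, 0.0001, -0.0]
[0.0, 0.014, -0.0, 0.0033, 0.0001, -0.0001]
[0.0, 0.026, -0.0, 0.0018, 0.0001, -0.0002]
[0.0, 0.038, -0.0, 0.0002, 0.0001, -0.0003]
[0.0, 0.044, -0.0, -0.0012, 0.0001, -0.0003]
```

```bash
python3 -m handwheel '[[0,0.005,0,0.0036,0.0001,0,-1],[0,0.014,0,0.0033,0.0001,-0.0001,-1],[0,0.026,0,0.0018,0.0001,-0.0002,-1],[0,0.038,0,0.0002,0.0001,-0.0002,-1],[0,0.046,0,-0.0012,0.0001,-0.0002,-1]]'
python3 -c "
from g import *
step([.427,-.2843,.165],-2.5,4,npic=4,maxv=.04,pm=.12,wg=6)"
```

```text
time: 27.52
eef_pos: [0.4269, -0.2843, 0.1801]
tcp_rot: [1.0, -0.022, 0.0, 0.001]
contact_force: [-0.1, 0.3, -8.0]
opening: 0.342
finger_force: 84.3
pred [-0.007  0.015 -0.068]
t27.52 a+0.0125 phi-0.0028 yaw-2.52 area236 w45 pos[ 0.4269 -0.2843  0.1801]
t27.57 a+0.0206 phi-0.0028 yaw-2.52 area235 w45 pos[ 0.4269 -0.2843  0.1801]
t27.62 a+0.0239 phi-0.0028 yaw-2.52 area237 w44 pos[ 0.4269 -0.2843  0.1801]
t27.68 a+0.0277 phi-0.0028 yaw-2.52 area238 w44 pos[ 0.4269 -0.2843  0.1801]
est [ 0.032  0.089 -0.045] force [ 0.6  0.3 -9. ] grip 84
phi [-0.051, -0.033, -0.013, 0.007] 
a [0.03, 0.018, 0.016, 0.017, 0.013, 0.006, 0.002, -0.0, -0.0, -0.0] 
y [-0.005, -0.01, -0.007, -0.003] Y -0.0 max rel 0.083
[0.0, 0.013, 0.004, -0.0156, -0.0, -0.0]
[0.0, 0.025, 0.019, -0.01, -0.0, -0.0001]
[0.0, 0.017, 0.034, -0.0034, -0.0, -0.0001]
[0.0, 0.007, 0.038, 0.0029, -0.0, -0.0001]
```

```bash
sed -i 's/\.04\*DT,\.02\*DT/.06*DT,.004*DT/' g.py; python3 -c "
import json;K=json.load(open('kf.json'));K['x'][2]=0.;K['ph']=[-.055,-.038,-.016,.003];P=K['P'];P[2]=[0,0,.002];P[0][2]=P[1][2]=0;json.dump(K,open('kf.json','w'))"
python3 -m handwheel '[[0,0.013,0.004,-0.0166,0,0,-1],[0,0.025,0.015,-0.0112,0,0,-1],[0,0.017,0.026,-0.0042,0,0,-1],[0,0.007,0.03,0.0018,0,0,-1]]'
python3 -c "
from g import *
step([.427,-.2843,.135],-2.5,5,npic=4,maxv=.02,pm=.06,wg=12)"
```

```text
time: 28.22
eef_pos: [0.4265, -0.2865, 0.1674]
tcp_rot: [1.0, -0.022, -0.0, -0.003]
contact_force: [0.5, -0.4, -8.3]
opening: 0.341
finger_force: 84.3
pred [ 0.014 -0.034  0.   ]
t28.23 a+0.0165 phi+0.0055 yaw-2.53 area231 w44 pos[ 0.4266 -0.2864  0.1674]
t28.27 a+0.0109 phi+0.0055 yaw-2.53 area225 w44 pos[ 0.4266 -0.2864  0.1674]
t28.32 a+0.0067 phi+0.0055 yaw-2.53 area228 w44 pos[ 0.4266 -0.2864  0.1674]
t28.38 a+0.0056 phi+0.0055 yaw-2.53 area230 w44 pos[ 0.4266 -0.2864  0.1674]
est [ 0.003 -0.044 -0.002] force [ 0.5 -0.1 -8. ] grip 84
phi [0.01, 0.007, 0.003, 0.001, 0.0] 
a [0.001, 0.0, 0.0, 0.0, 0.0, 0.0, 0.0, 0.0, -0.0, -0.0, -0.0] 
y [0.001, 0.002, 0.003, 0.003, 0.003] Y 0.003 max rel 0.009
[0.0, -0.004, 0.005, 0.0021, -0.0001, -0.0]
[0.0, -0.006, 0.026, 0.0012, -0.0001, -0.0]
[0.0, -0.006, 0.056, 0.0, -0.0001, -0.0]
[0.0, -0.006, 0.078, -0.0007, -0.0001, -0.0]
[0.0, -0.006, 0.083, -0.001, -0.0001, -0.0001]
```

```bash
python3 -m handwheel '[[0,-0.004,0.012,0.0021,-0.0001,0,-1],[0,-0.006,0.04,0.0012,-0.0001,0,-1],[0,-0.006,0.067,0,-0.0001,0,-1],[0,-0.006,0.085,-0.0007,-0.0001,0,-1],[0,-0.006,0.095,-0.0013,-0.0001,0,-1],[0,-0.006,0.102,-0.0017,-0.0001,0,-1]]'
python3 -c "
from g import *
for m in frames(2): print(m)
s=monitor.get_state();print(s['eef_pos'],s['contact_force'],s['wrist_torque'],rel([.427,-.2843,.1217],tool(-2.5)))"
```

```text
time: 29.18
eef_pos: [0.427, -0.2843, 0.1271]
tcp_rot: [1.0, -0.022, -0.0, 0.001]
contact_force: [-0.4, -0.7, -8.1]
opening: 0.34
finger_force: 84.2
{'t': 29.175, 'a': -0.02269483614811497, 'phi': np.float64(-0.0021464796223862356), 'yaw': np.float64(-2.5077436445888077), 'area': 201, 'w': 42, 'pos': array([ 0.42698175, -0.28424698,  0.12696415])}
{'t': 29.225, 'a': -0.02688020898188324, 'phi': np.float64(-0.0021464796223862356), 'yaw': np.float64(-2.5077436445888077), 'area': 204, 'w': 43, 'pos': array([ 0.42698175, -0.28424698,  0.12696415])}
[ 0.42694958 -0.28421264  0.12712868] [ 0.44959922  0.5783188  -8.22094308] [-0.00282652  0.07160733 -0.04978437] [0.0001, 0.0002, 0.0136, 0.0006, 0.0001, -0.0]
```

```bash
python3 -m handwheel '[[0,0,0.004,0.0006,0.0001,0,-1],[0,0,0.007,0.0006,0.0001,0,-1],[0,0,0.01,0.0006,0.0001,0,-1],[0,0,0.012,0.0006,0.0001,0,-1],[0,0,0.0135,0.0006,0.0001,0,-1],[0,0,0.0145,0.0006,0.0001,0,-1],[0,0,0.0145,0.0006,0.0001,0,-1]]'
python3 -c "
from g import *
for m in frames(2): print(m)
s=monitor.get_state();print(s['eef_pos'],s['contact_force'],s['wrist_torque'])
I=eyes.read_camera('top')[:,:,::-1];S=eyes.read_camera('side')[:,:,::-1]
cv2.imwrite('pics/seat.png',np.hstack([cv2.resize(I[110:290,310:470],(427,480)),cv2.resize(S[80:260,220:390],(370,392)).copy() if 0 else cv2.resize(S[80:300,230:390],(349,480))]))"
```

```text
time: 30.15
eef_pos: [0.427, -0.2843, 0.1218]
tcp_rot: [1.0, -0.022, 0.0, 0.0]
contact_force: [-1.7, 0.2, -5.4]
opening: 0.341
finger_force: 84.8
{'t': 30.15, 'a': -0.07671871805073477, 'phi': np.float64(-0.00022723750683048904), 'yaw': np.float64(-2.502724093151395), 'area': 193, 'w': 43, 'pos': array([ 0.42695989, -0.28428644,  0.12179582])}
{'t': 30.2, 'a': -0.07919181592348733, 'phi': np.float64(-0.00022723750683048904), 'yaw': np.float64(-2.502724093151395), 'area': 193, 'w': 43, 'pos': array([ 0.42695989, -0.28428644,  0.12179582])}
[ 0.42692942 -0.28428333  0.12176919] [-1.65912531  1.26350527 -5.21489114] [0.18154037 0.24957539 0.07259775]
```

View pics/seat.png

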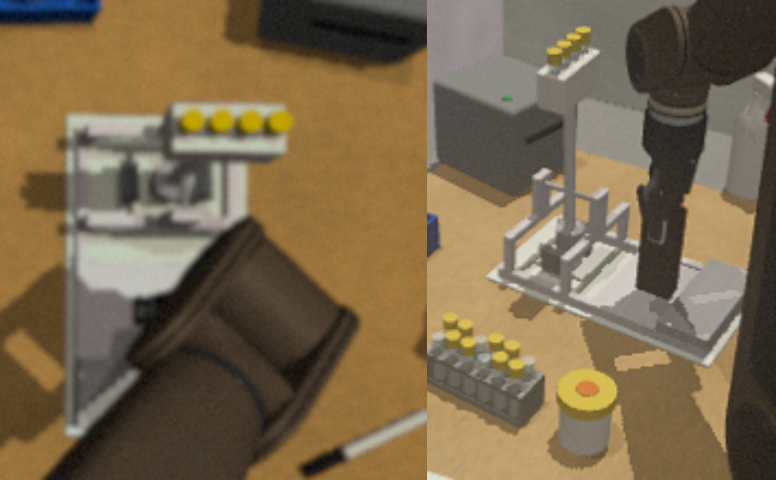

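The carrier sits on the empty dock's plate with even margins. The bob is between the cheeks, leaning lightly on one. Easing down the last millimetre, then releasing.

```bash
python3 -m handwheel '[[0,0,0.001,0,0,0,-1],[0,0,0.002,0,0,0,-1],[0,0,0.003,0,0,0,-1],[0,0,0.003,0,0,0,-1]]' 
python3 -m handwheel '[[0,0,0,0,0,0,-0.2],[0,0,0,0,0,0,0],[0,0,0,0,0,0,0.3],[0,0,0,0,0,0,0.6],[0,0,0,0,0,0,1],[0,0,0,0,0,0,1],[0,0,0,0,0,0,1]]' 20
python3 -c "
from g import *
print(frames(1)[0]['a'])"
```

```text
time: 30.85
eef_pos: [0.4269, -0.2843, 0.1218]
tcp_rot: [1.0, -0.022, -0.0, -0.0]
contact_force: [-6.1, 2.8, 3.5]
opening: 0.343
finger_force: 86.0
time: 31.72
eef_pos: [0.4269, -0.2842, 0.1202]
tcp_rot: [1.0, -0.022, 0.0, 0.0]
contact_force: [0.4, -0.7, 0.1]
opening: 1.003
finger_force: 0.0
-0.07456610097834308
```

Released with no residual force. Retreating straight up, then checking.

```bash
python3 -m handwheel '[[0,0,-0.04,0,0,0,1],[0,0,-0.12,0,0,0,1],[0,0,-0.22,0,0,0,1],[0,0,-0.34,0,0,0,1],[0,0,-0.46,0,0,0,1],[-0.1,0.1,-0.5,0,0,0,1],[-0.2,0.25,-0.5,0,0,0,1],[-0.2,0.4,-0.5,0,0,0,1],[-0.2,0.55,-0.5,0,0,0,1],[-0.2,0.7,-0.5,0,0,0,1],[-0.2,0.7,-0.5,0,0,0,1]]'
python3 - <<'E'
from h import *
I=eyes.read_camera('top')[:,:,::-1];S=eyes.read_camera('side')[:,:,::-1]
cv2.imwrite('pics/end.png',np.hstack([cv2.resize(I[40:300,240:470],(442,500)),cv2.resize(S[100:300,200:340],(350,500))]))
o=np.array([.427,-.2843,.006]);R=Rz(-2.5)
print(proj("top",np.array([[x,y,.14] for x,y in((-.025,-.015),(-.025,.015),(.025,.015),(.025,-.015))])@R.T+o).round(0).tolist())
k=roi((I.max(2)<60).astype(np.uint8),(340,190,395,235));c=big(k).astype(np.int32);print(cv2.approxPolyDP(c,2,True)[:,0].tolist())
w=roi(((cv2.cvtColor(I.copy(),cv2.COLOR_BGR2HSV)[...,1]<70)&(I.max(2)>110)).astype(np.uint8),(320,140,415,285));r=cv2.minAreaRect(plane("top",big(w),.006)[:,:2].astype(np.float32));print(r)
E
```

```text
time: 33.15
eef_pos: [0.3332, -0.5638, 0.3187]
tcp_rot: [1.0, -0.024, -0.001, -0.001]
contact_force: [0.4, 0.9, 0.4]
opening: 0.998
finger_force: 0.0
[[388.0, 238.0], [376.0, 238.0], [376.0, 217.0], [388.0, 218.0]]
[[385, 220], [365, 222], [364, 234], [385, 234]]
((0.44993892312049866, -0.2911909520626068), (0.20182152092456818, 0.2866164743900299), 88.35489654541016)
```

View pics/end.png

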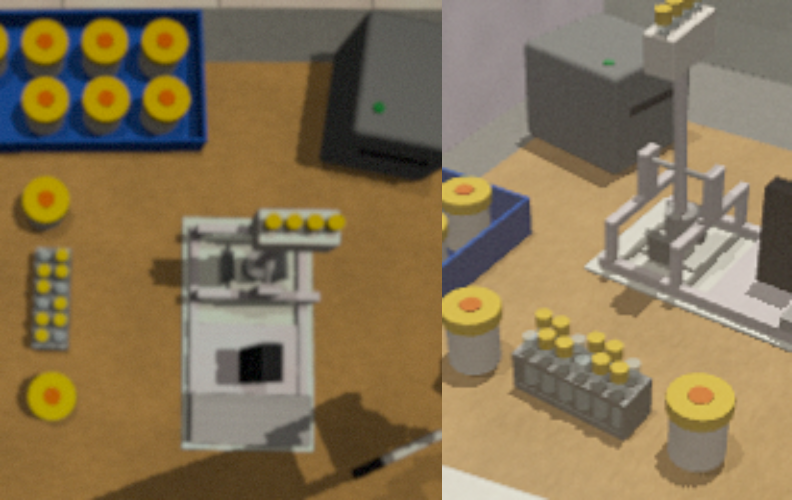

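The top view shows the carrier square on the empty dock's plate, with its handle at about (262,363) in the crop. The bob is between the cheeks, and the cups and rack look where they stood. Handing in.

```bash
python3 -c "
from plant import ctrl
print(ctrl.sign_off())"
```

```text
the job is handed in; nothing more can be done
None
```

The carrier now stands square in the empty dock and is released, with the bob between the cheeks and the rack and cups not visibly moved. The tower never tipped, but it was not near plumb the whole way: it leaned to at least 0.21 rad early in the carry, about 0.13 rad at 15 s and 0.10 rad while lowering, and stayed within about 0.05 rad over the dock-bound stretch at height (roughly 15.6 to 23 s).

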